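# Clamp a power module in the bench test jig

### The job

Set the loose green power module down in the nest of the test jig, lengthways between the sliding pad and the fixed stop, and let go of it. Then turn the star wheel counter-clockwise (seen from above) by pushing spoke after spoke with the side of the shut gripper, until the sprung pad holds the module snugly against the stop: clearly stiffer to turn than before, clamped with about 30 N, but neither forced nor crushed. Leave the wheel and the clamped module alone, and keep the other things on the bench where they are.

Things in the scene. Friction and masses are not known exactly. Their poses are not given: they have to be found in the camera images.
- module_center (a point): centre of the loose power module: a green block with dark cooling fins on top, 44 mm (its x) by 60 mm (its y) by 45 mm high, 0.14 to 0.28 kg; the point lies 22.5 mm above its underside. Grip it across the 44 mm width. Either end may face the stop
- jig: fixed clamp jig: aluminium base plate 110 x 400 x 15 mm, grey gear housing and slide guide; origin under it on the bench, its y axis points from star wheel to nest and stop, z up. In its frame the wheel axis is at x 0, y -115 mm, the stop face at y +150 mm. The nest is a channel along y, from +55 to +150 mm, 52 mm wide, between blue side rails 8 mm higher than the black nest floor
- nest (a point): point on the nest floor, 22 mm above the bench, on the channel's centre line, 38 mm from the stop face; axes as the jig. A module set down centred here, its 60 mm length along y, leaves 8 mm to the stop, and the pad then slides it up to the stop
- stop: fixed aluminium stop block at the +y end of the nest, 62 x 14 x 43 mm, its top 58 mm above the bench; origin under its centre at the base plate's top (15 mm above the bench), its face to the module is 7 mm to -y of the origin
- wheel: star wheel turning about the vertical; origin on its axis at mid-height of the spokes, 105 mm above the bench; z up. Black hub of radius 28 mm (13 mm above, 18 mm below the origin), five round steel spokes 12 mm thick at 0, 72, 144, 216, 288 degrees from its x axis, each with a ball of 22 mm centred 105 mm from the axis. Free under the spokes down to 78 mm above the bench (61 mm beyond 45 mm from the axis)
- carton: bystander: flat cardboard box 110 x 150 x 30 mm, origin under its centre
- case: bystander: flat green case 100 x 140 x 28 mm, origin under its centre
- cup: bystander: blue plastic cup, radius 32 mm, 55 mm high, origin under its centre
- driver: bystander: screwdriver lying on the bench
- guide_front (a point): middle of the front end of the slide guide, where the pad's steel rod comes out, 44 mm above the bench; axes as the jig. The black rubber pad (36 mm wide, 30 mm high, centre 44 mm above the bench) starts with its face 40 to 65 mm in front of this point and moves along +y. How far it is screwed out is not known and differs by up to 10 mm from time to time, so the wheel's angle cannot tell when it grips
- red_ball (a point): centre of the one red ball (the others are black), at the end of the spoke along the wheel's x axis. Counter-clockwise from above moves the pad 12 mm per radian towards the stop; 2.0 to 4.1 rad are needed in all. The wheel stays where it is left. Turning it freely takes about 0.55 N m (7 N pushed squarely 78 mm from the axis, a little more if the finger rubs; a finger that has stopped against it reads 1 to 3 N less)
- hub_top (a point): top centre of the hub, 118 mm above the bench. Feel: once the module meets the stop, the pad's spring yields 1 mm per 9 N (6 mm at most) and the wheel's torque grows 0.012 N m per newton of clamping: 30 N adds about 4.6 N to the push at 78 mm, reached about 0.28 rad after touching. Clamping of 12 to 48 N is right. The fingers should not load the wheel with more than 30 N
Not all that is in view belongs to the job. Several things look just like the part that bears module_center: the one meant starts farthest from the robot's base.

How it is judged (in metres and radians):
On the way, in this order (a step that is already met when the one before it is completed fails the run):
1. the module stands in the nest, lengthways, let go and not yet clamped (x of module_center in the frame of nest between -0.006 and 0.006 m and y of module_center in the frame of nest between -0.03 and 0.012 m and z of module_center in the frame of nest below 0.026 m and angle between the y axis of module_center and the y axis of nest, either way round below 0.17 rad and contact force between the fingers and module below 0.1 N), for 0.2 s.
2. the module is clamped against the stop with more than 12 N (contact force between module and stop above 12 N), for 0.2 s.
At the end, for the whole second after the job is handed in: the module stands upright on the nest floor between the side rails, its end against the stop, clamped with 12 to 48 N, at rest; the robot touches nothing (contact force between module and stop between 12 and 48 N and x of module_center in the frame of nest between -0.006 and 0.006 m and y of module_center in the frame of nest above 0.005 m and z of module_center in the frame of nest below 0.026 m and angle between the y axis of module_center and the y axis of nest, either way round below 0.1 rad and angle between module_center's own z axis and vertical below 0.08 rad and linear speed of module below 0.01 m/s).
It fails at once if the module is crushed against the stop (over 48 N) (contact force between module and stop above 48 N).
It fails at once if the fingers force the star wheel with more than 30 N (contact force between the fingers and wheel above 30 N).
It fails at once if a bystander is moved by more than 30 mm (distance of any of carton, case, cup, driver from where it was at the start of the episode above 0.03 m).
It also fails if it takes over 72 s, if anything falls off the work surface, if the arm or the gripper's body presses on something with over 40 N, if the wrist force passes 120 N, or if a joint passes its speed limit or range.

### The arm

A 6-joint arm with a two-finger parallel gripper is mounted at the origin on the work surface. World frame = base frame: x ahead of the robot, y to its left, z up, the work surface at z = 0. Lengths are in mm, angles in rad, forces in N, time in s.
With the tool pointing down it reaches from about 350 to 875 mm from the base axis. Payload 4.2 kg.
Tool frame: the origin (TCP) lies at the very end of the fingers, on their centre line; the grasp point (between the pads) lies 19 mm behind it (arm.grasp_offset is the distance from the TCP to the grasp point, in mm); z points along the fingers, y is the direction in which the jaws open and shut (so a half turn about z gives the same grasp; the last joint's range is limited). The gripper opens to 85 mm and grips with 20 to 120 N. Pads are 22 mm wide; open, the fingers measure 114 mm over their backs; the gripper's body (76 mm by 85 mm) begins 54 mm behind the grasp point. The pads swing forward as they close: fully open they stand 13 mm farther back than shut.
Start: joints at [-1.079, 0.385, 0.008, 0, -1.194, -0.259], TCP at [144.207, -608.115, 231.312] pointing down, gripper open.
Joint ranges: [-3.14, 3.14], [-1.21, 2.06], [-1.07, 1.41], [-3.16, 2.05], [-2.99, -0.16], [-3.1, 3.1]. Speed limits (rad/s): [2.79, 2.79, 3.14, 3.14, 3.14, 3.14].

### API

Orientations are given as a unit quaternion [x, y, z, w].
In Python, from bench import arm gives the robot as it stands.
- The arm moves only by the tool arm_command, never from a script. Its argument "commands" is one flat list of numbers, 4 for each row, row after row: the shift along the tool's x, y, z in m, then the turn about the tool's z in degrees. In form: [tx, ty, tz, roll, tx, ty, tz, roll, ...]. A call has exactly 5 rows; each row shifts and turns the pose as measured when the row begins, along the tool's axes as they then stand; what a row does not reach is not made up. A row lasts 1/10 s, in which the tool goes at most 50 mm and 8.59 degrees, less where a joint would pass 70% of its speed; a pose out of reach is approached as far as the arm can. A call with a gripper value outside its range is refused whole. "jaw" is the opening, from 0 (shut) to 1 (fully open), set as the call begins (left out, the last holds). The fingers move at their own pace and stop on an object; the grip force is fixed at half the most. Time passes only in rows, so rows that do not move let the fingers close, or fill a call up. It gives the time, the measured TCP pose, the force and the opening at its end, in the units of the state.
- arm.read_state(): the state, without advancing time (a new reading comes with each control period).
- arm.get_image(name): name is "side" or "top" or "wrist"; returns the picture (400x640x3 uint8, red, green, blue); there is no depth.
- arm.camera_info(name): a dict with "camera_matrix" (3x3 intrinsics, pixels), "world_from_camera" (4x4, takes a point from camera to world coordinates). Camera axes: x right, y down, z forward; pixel columns grow to the right and rows downward; lengths in mm; the calibration is good to about 2 mm. The wrist camera is an equidistant fisheye: a pixel r from the principal point sees the ray r / f radians off the axis. A picture is of the moment at which its call begins: read the wrist's pose just before it. camera_info takes no time and is no camera call; for the wrist camera it gives the pose at the moment of the call.
- arm.job_done(): hands the job in, once; it reports no verdict.
Trained networks look in the newest picture that a camera, given by its name, has taken for a name from the list of things; names that differ only in an ending like _2 or _b are one class to them, and where a whole thing is asked for, a point or a joint stands for the part that bears it (a point fixed in the world has none). Each returns a list of dicts, best first, with "confidence" (0 to 1); they miss things now and then, are a little off and sometimes report something else, mostly with a low value. They report only what shows in the picture. A call takes as long as a camera call. They do not tell look-alikes from the thing itself.
- arm.regions_of(camera, target): "mask" (400x640 bool, what is visible of it).
- arm.place_of(camera, target): "centre" ([x, y, z] in mm, in the coordinates of the camera as it stood for that picture, good to about 4 mm: a listed point, or the origin of a listed thing).
The state is a dict: "clock": time; "joints": joint angles; "joint_vel": joint speeds; "joint_efforts": joint torques, N m; "position": TCP position; "ee_rot": TCP orientation; "contact_force": force on the tool from outside, world axes, zero at the start; "wrist_torque": the same for the moment, N m; "gripper_width": finger opening in mm.
Only numpy, scipy, OpenCV 4.12 (cv2) and the standard library are available. Lean on these libraries where they do the work, as an engineer would, in place of code of your own. Each camera call takes 0.05 s, during which the arm holds its last target.

## Working session

There is one attempt and no reset: what is moved stays moved. The work goes in short steps, Python scripts to look and compute and a tool call to move; the robot and the scene stay as the last step left them, time stands still between calls to the robot, and variables do not carry over. Pictures are saved under pics/ and viewed, and the job is handed in when it is done.

Besides the shell and the picture viewer there is one more tool, called after "Call:" in YAML: its name, and indented under it one key for each argument. arm_command: Moves the arm, as the interface text tells. Its arguments: {"type":"object","properties":{"commands":{"type":"array"},"jaw":{"type":"number"}},"required":["commands"]}

```bash
ls; mkdir -p pics; python3 - <<'E'
from bench import arm
import cv2
s=arm.read_state(); print(s)
for n in ["side","top","wrist"]:
    im=arm.get_image(n); cv2.imwrite(f"pics/{n}0.png",im[:,:,::-1]); i=arm.camera_info(n); print(n,i)
E
```

```text
pics
{'clock': 0.0, 'joints': array([-1.07939598e+00,  3.85568582e-01,  6.62237078e-03, -5.35211450e-04,
       -1.19397059e+00, -2.58600167e-01]), 'joint_vel': array([ 0.00116117, -0.00067176,  0.00096018, -0.00141435,  0.00092145,
        0.00133656]), 'joint_efforts': array([-1.18711683e-03, -3.92292309e+01,  1.88396055e+01,  4.18624520e+00,
       -4.82997260e-03,  3.08143527e-06]), 'position': array([ 144.08457166, -607.5672572 ,  230.20758349]), 'ee_rot': array([-1.16039283e-01,  9.93244028e-01,  1.07765942e-03, -1.56895072e-04]), 'contact_force': array([-0.24655299, -0.56965347,  0.67130493]), 'wrist_torque': array([ 0.04051569, -0.01927187,  0.04685692]), 'gripper_width': 85.4335494940152}
side {'camera_matrix': array([[361.54517387,   0.        , 322.15681443],
       [  0.        , 361.54517387, 200.50707   ],
       [  0.        ,   0.        ,   1.        ]]), 'world_from_camera': array([[-7.12505202e-01, -3.68117551e-01,  5.97348981e-01,
        -1.34585519e+02],
       [-7.01529288e-01,  3.56875075e-01, -6.16844258e-01,
         6.01389635e+02],
       [ 1.38922354e-02,
[... 529 characters left out ...]
114809e-03, -9.94708541e-02, -9.95032750e-01,
         1.56861509e+03],
       [ 0.00000000e+00,  0.00000000e+00,  0.00000000e+00,
         1.00000000e+00]])}
wrist {'camera_matrix': array([[309.70691629,   0.        , 314.60209971],
       [  0.        , 309.70691629, 203.18430351],
       [  0.        ,   0.        ,   1.        ]]), 'world_from_camera': array([[-2.30222761e-01,  9.29762025e-01,  2.87297854e-01,
         7.05914826e+01],
       [ 9.73136351e-01,  2.19424546e-01,  6.97030193e-02,
        -6.26465879e+02],
       [ 1.76701929e-03,  2.95627207e-01, -9.55301749e-01,
         3.75499016e+02],
       [ 0.00000000e+00,  0.00000000e+00,  0.00000000e+00,
         1.00000000e+00]])}
```

View pics/top0.png

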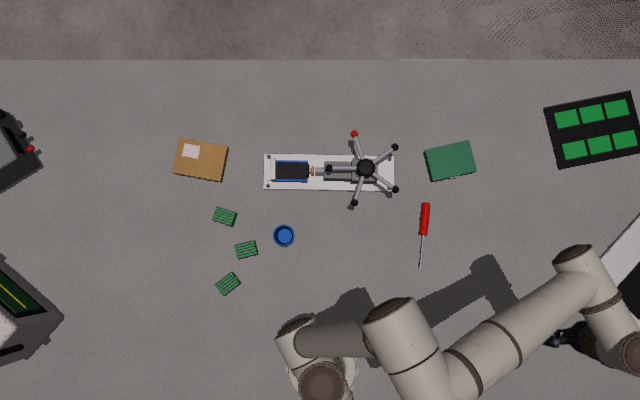

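View pics/side0.png

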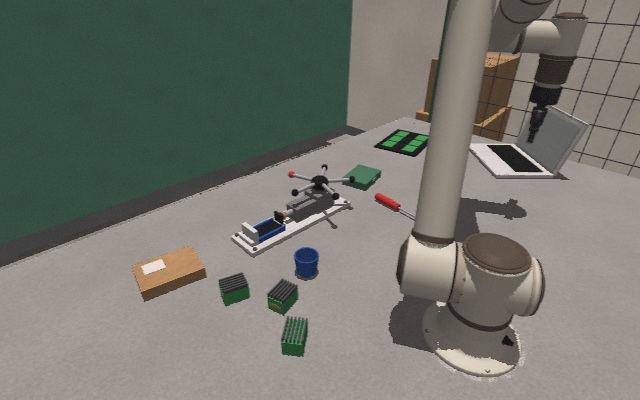

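```bash
cat > h.py <<'E'
from bench import arm
import numpy as np, cv2
from scipy.spatial.transform import Rotation as R
def w(cam,p):
    T=arm.camera_info(cam)["world_from_camera"]; return T[:3,:3]@np.array(p)+T[:3,3]
def proj(cam,P):
    i=arm.camera_info(cam);T=i["world_from_camera"];K=i["camera_matrix"]
    c=T[:3,:3].T@(np.array(P)-T[:3,3]); q=K@c; return q[:2]/q[2]
def unproj(cam,uv,z):
    i=arm.camera_info(cam);T=i["world_from_camera"];K=i["camera_matrix"]
    d=T[:3,:3]@np.linalg.inv(K)@np.array([uv[0],uv[1],1.]); return T[:3,3]+d*(z-T[2,3])/d[2]
E
python3 - <<'E'
from h import *
print(np.round(arm.read_state()['clock'],2))
for n in ["top","side"]:
    for t in ["module_center","jig","nest","stop","wheel","guide_front","red_ball","hub_top","cup","case","carton","driver"]:
        for d in arm.place_of(n,t)[:5]:
            p=w(n,d["centre"]); print(n,t,round(d["confidence"],2),np.round(p,0),np.round(proj(n,p)))
print(np.round(arm.read_state()['clock'],2))
E
```

```text
0.15
top module_center 0.71 [247. 278.  20.] [228. 284.]
top module_center 0.65 [350. 226.  20.] [245. 249.]
top module_center 0.61 [450. 290.  23.] [224. 215.]
top module_center 0.5 [583. -10.  44.] [324. 170.]
top module_center 0.32 [683. -94. 105.] [353. 133.]
top jig 0.82 [585. -13.   1.] [325. 172.]
top nest 0.61 [584.  95.  25.] [289. 171.]
top stop 0.54 [586. 143.  14.] [274. 171.]
top wheel 0.56 [ 583. -130.  105.] [366. 167.]
top guide_front 0.98 [582. -11.  42.] [324. 171.]
top guide_front 0.24 [450. 291.  23.] [224. 215.]
top red_ball 0.88 [685. -93. 107.] [353. 132.]
top hub_top 0.86 [ 584. -124.  122.] [364. 166.]
top hub_top 0.67 [585. -12.   0.] [325. 172.]
top cup 0.57 [388. 111.  -0.] [285. 236.]
top cup 0.28 [449. 291.  23.] [224. 216.]
top case 0.6 [ 614. -394.    1.] [448. 163.]
top carton 0.67 [ 392. -311.   -3.] [422. 235.]
top carton 0.56 [625. 366.  -0.] [202. 160.]
top driver 0.53 [ 391. -310.   -0.] [422. 235.]
side module_center 0.89 [453. 289.  29.] [234. 284.]
side module_center 0.72 [249. 284.  17.] [293. 337.]
side module_center 0.65 [351. 231.  19.] [282. 297.]
side module_center 0.61 [589. 104.  19.] [262. 232.]
side jig 0.59 [587. -10.   1.] [292. 222.]
side nest 0.77 [588. 103.  19.] [263. 232.]
side nest 0.44 [ 583. -128.  107.] [320. 180.]
side stop 0.63 [588. 150.  14.] [250. 240.]
side wheel 0.87 [ 584. -126.  107.] [319. 180.]
side guide_front 0.63 [589.  -6.  42.] [290. 211.]
side hub_top 0.88 [ 583. -122.  119.] [319. 177.]
side hub_top 0.31 [587. 152.  13.] [249. 240.]
side cup 0.81 [390. 112.  -3.] [307. 272.]
side cup 0.52 [450. 290.  21.] [235. 287.]
side case 0.61 [ 618. -392.    3.] [362. 179.]
side carton 0.66 [627. 370.  -0.] [170. 274.]
side driver 0.72 [ 390. -303.   -4.] [398. 212.]
side driver 0.37 [391. 113.  -5.] [306. 272.]
1.35
```

Module candidates (top pixels): (224,215) at about (450,290), 535 mm from the base; (245,249) at (350,228), 418 mm; (228,284) at (248,280), 375 mm. The tray's green squares are flat. So the first one, at (224,215), is the one meant; I'll confirm it in a crop.

```bash
cat > a.py <<'E'
from h import *
im=arm.get_image("top")
c=cv2.resize(im[190:310,190:310,::-1],None,fx=5,fy=5,interpolation=cv2.INTER_CUBIC)
cv2.imwrite("pics/crop1.png",c)
j=cv2.resize(im[120:220,250:410,::-1],None,fx=5,fy=5,interpolation=cv2.INTER_CUBIC)
cv2.imwrite("pics/crop2.png",j)
for d in arm.regions_of("top","module_center")[:4]:
    m=d["mask"]; ys,xs=np.nonzero(m)
    # backproject mask pixels to z=45
    P=np.array([unproj("top",(x,y),45)[:2] for x,y in zip(xs,ys)],np.float32)
    r=cv2.minAreaRect(P); print(round(d["confidence"],2),len(xs),np.round(P.mean(0)),r, cv2.boxPoints(r).round().tolist())
arm.get_image("side")
for d in arm.regions_of("side","module_center")[:4]:
    m=d["mask"]; ys,xs=np.nonzero(m); print("side",xs.mean(),ys.mean(),len(xs))
E
python3 a.py
```

```text
0.86 331 [349. 222.] ((349.1410217285156, 222.2564697265625), (45.8389778137207, 64.28620910644531), 13.94546890258789) [[319.0, 248.0], [335.0, 186.0], [379.0, 197.0], [364.0, 259.0]]
0.7 310 [447. 286.] ((447.44085693359375, 285.607421875), (64.80460357666016, 43.987892150878906), 71.53581237792969) [[416.0, 262.0], [458.0, 248.0], [479.0, 309.0], [437.0, 323.0]]
0.65 330 [250. 274.] ((249.84854125976562, 274.08587646484375), (44.74152374267578, 64.60836029052734), 36.28953552246094) [[213.0, 287.0], [251.0, 235.0], [287.0, 261.0], [249.0, 313.0]]
side 294.1812725090036 336.187274909964 833
side 282.34311224489795 295.9298469387755 784
side 234.20560747663552 288.1615487316422 749
```

View pics/crop1.png

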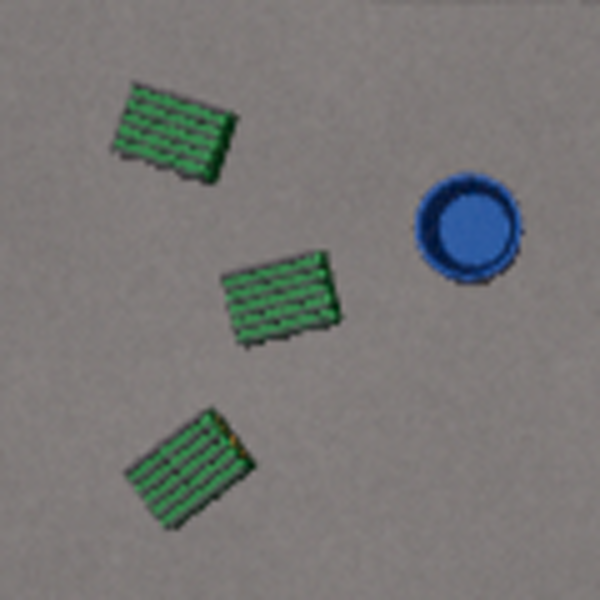

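View pics/crop2.png

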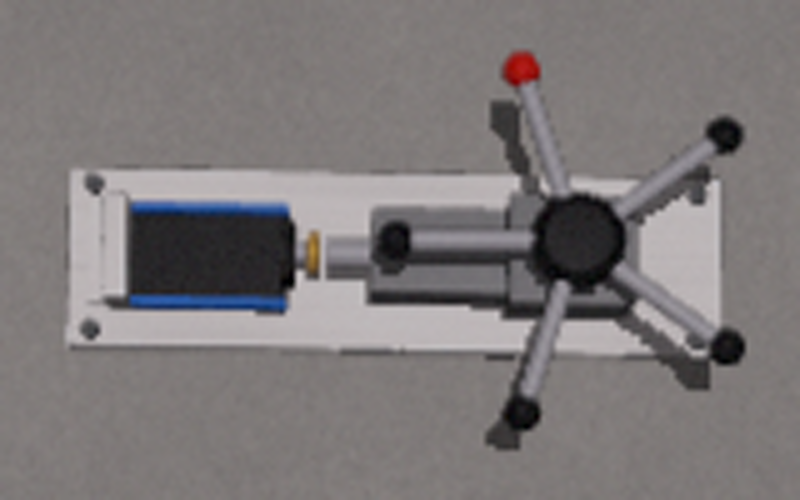

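The far module sits at crop (172,133), i.e. top (224,216), with its length axis about 71.5° from world x. The jig's stop is to the left at crop2 (115,245), and the red ball is at (520,68). Next: jig yaw from the plate and wheel geometry.

```bash
python3 - <<'E'
from h import *
im=arm.get_image("top")
hsv=cv2.cvtColor(im,cv2.COLOR_RGB2HSV)
m=((hsv[...,2]>165)&(hsv[...,1]<40)).astype(np.uint8); m[:,:255]=0;m[:,410:]=0;m[:140]=0;m[205:]=0
ys,xs=np.nonzero(m); P=np.array([unproj("top",(x,y),15)[:2] for x,y in zip(xs,ys)],np.float32)
r=cv2.minAreaRect(P); print("plate",r,cv2.boxPoints(r).round(1).tolist())
b=((hsv[...,0]>100)&(hsv[...,0]<130)&(hsv[...,1]>130)&(hsv[...,2]>60)).astype(np.uint8); b[:,:260]=0;b[:,320:]=0;b[195:]=0;b[:145]=0
n,l,st,ce=cv2.connectedComponentsWithStats(b)
for k in range(1,n):
    if st[k,4]<8: continue
    ys,xs=np.nonzero(l==k); P=np.array([unproj("top",(x,y),30)[:2] for x,y in zip(xs,ys)],np.float32)
    v=cv2.fitLine(P,cv2.DIST_L2,0,.01,.01).ravel(); print("rail",st[k],P.mean(0),P.min(0),P.max(0),v)
rd=((hsv[...,1]>180)&((hsv[...,0]<8)|(hsv[...,0]>172))&(hsv[...,2]>80)); rd[:,:330]=0; rd[:,380:]=0
ys,xs=np.nonzero(rd); print("red",unproj("top",(xs.mean(),ys.mean()),107))
# refined hub
k=(hsv[...,2]<45).astype(np.uint8);k[:, :350]=0;k[:,385:]=0;k[:150]=0;k[182:]=0
n,l,st,ce=cv2.connectedComponentsWithStats(k); i=1+np.argmax(st[1:,4]); print("hub",ce[i],st[i],unproj("top",ce[i],118))
for n in ["top","side"]:
    arm.get_image(n)
    for t in ["module_center","jig","nest","stop","wheel","guide_front"]:
        print(n,t,[(round(d["confidence"],2),np.round(w(n,d["centre"]),1).tolist()) for d in arm.place_of(n,t)[:3] ])
E
```

```text
plate ((583.624267578125, -23.055953979492188), (396.43756103515625, 107.39765930175781), 88.77269744873047) [[525.7000122070312, -220.10000610351562], [633.0999755859375, -222.39999389648438], [641.5999755859375, 174.0], [534.2000122070312, 176.3000030517578]]
rail [276 161  32   2  62] [613.00653   88.584755] [611.4013    41.566734] [614.6112  135.60417] [4.635035e-03 9.999893e-01 6.130065e+02 8.858474e+01]
rail [276 179  31   3  91] [556.41876  88.88143] [553.22943   44.504982] [559.47675 135.19383] [5.9520411e-03 9.9998230e-01 5.5641876e+02 8.8881416e+01]
red [680.94909987 -96.77442381 107.        ]
hub [365.14448669 167.88973384] [356 159  19  20 263] [ 578.20642661 -127.48221027  118.        ]
top module_center [(0.74, [452.4, 289.8, 22.3]), (0.63, [248.4, 276.1, 20.3]), (0.53, [346.8, 223.9, 20.4])]
top jig [(0.93, [585.6, -8.2, 0.4])]
top nest [(0.97, [586.6, 99.3, 24.2])]
top stop []
top wheel [(0.67, [582.2, -128.7, 104.4])]
top guide_front [(0.83, [584.5, -13.1, 39.1])]
side module_center [(0.83, [248.1, 282.4, 18.9]), (0.82, [352.4, 229.9, 23.6]), (0.69, [450.7, 290.9, 21.4])]
side jig []
side nest [(0.64, [587.0, 102.2, 19.5])]
side stop [(0.85, [587.6, 150.2, 17.4])]
side wheel [(0.71, [583.8, -126.0, 106.4])]
side guide_front [(0.72, [587.6, -7.7, 39.8])]
```

```bash
cat >> h.py <<'E'
def yaw(s=None):
    s=s or arm.read_state(); y=R.from_quat(s['ee_rot']).as_matrix()[:,1]; return np.degrees(np.arctan2(y[1],y[0]))
def plan(tgt,phi=None,maxstep=45,n=None):
    "rows (5 per call) from present pose to tgt (mm), tool-y at world angle phi"
    s=arm.read_state(); p=s['position']; f=yaw(s); d=np.array(tgt,float)-p
    dr=0 if phi is None else -((phi-f+180)%360-180)
    N=n or int(max(np.ceil(np.linalg.norm(d)/maxstep),np.ceil(abs(dr)/8.5),1)); N5=-(-N//5)*5
    rows=[]; Rm=R.from_quat(s['ee_rot'])
    for k in range(N):
        t=Rm.inv().apply(d/N)/1000; rows.append([*t,dr/N]); Rm=Rm*R.from_euler('z',dr/N,degrees=True)
    rows+= [[0,0,0,0]]*(N5-N)
    st(s)
    for i in range(0,N5,5): print([float(round(v,4) if j%4<3 else round(v,2)) for j,v in enumerate(np.ravel(rows[i:i+5]))])
def st(s=None):
    s=s or arm.read_state(); print('t',round(s['clock'],2),'p',s['position'].round(1),'yaw',round(yaw(s),1),'F',s['contact_force'].round(2),'g',round(s['gripper_width'],1),'q',s['joints'].round(2))
E
python3 - <<'E'
from h import *
plan([470,-330,260],180)
E
```

```text
t 2.3 p [ 144.2 -608.1  231.3] yaw 103.3 F [-0.41  0.13 -0.46] g 85.0 q [-1.08  0.38  0.01 -0.   -1.19 -0.26]
[-0.0381, 0.0195, -0.0029, -7.67, -0.0404, 0.0143, -0.0029, -7.67, -0.0419, 0.0088, -0.0029, -7.67, -0.0427, 0.0031, -0.0029, -7.67, -0.0428, -0.0026, -0.0029, -7.67]
[-0.042, -0.0083, -0.0029, -7.67, -0.0405, -0.0138, -0.0029, -7.67, -0.0383, -0.0191, -0.0029, -7.67, -0.0354, -0.0241, -0.0029, -7.67, -0.0319, -0.0286, -0.0029, -7.67]
```

Call:
arm_command:
  commands: [-0.038, 0.0195, -0.003, -7.7, -0.04, 0.014, -0.003, -7.7, -0.042, 0.009, -0.003, -7.7, -0.043, 0.003, -0.003, -7.7, -0.043, -0.003, -0.003, -7.7]

```text
clock: 2.8
position: [307.3, -466.9, 245.2]
ee_rot: [-0.444, 0.896, 0.0, -0.0]
contact_force: [0.9, -0.4, -0.2]
gripper_width: 85.3
```

Call:
arm_command:
  commands: [-0.042, -0.008, -0.003, -7.7, -0.04, -0.014, -0.003, -7.7, -0.038, -0.019, -0.003, -7.7, -0.035, -0.024, -0.003, -7.7, -0.032, -0.029, -0.003, -7.7]

```text
clock: 3.3
position: [471.2, -317.0, 262.2]
ee_rot: [0.725, -0.689, 0.001, 0.0]
contact_force: [0.6, -0.2, 0.3]
gripper_width: 85.3
```

```bash
python3 - <<'E'
from h import *
plan([450,260,200],161.5)
E
```

```text
t 3.3 p [ 471.2 -317.   262.2] yaw -177.1 F [ 0.58 -0.24  0.3 ] g 85.3 q [-0.31  0.27 -0.09  0.   -1.22  0.36]
[-0.0444, -0.0006, 0.0047, 1.65, -0.0444, 0.0007, 0.0047, 1.65, -0.0444, 0.0019, 0.0047, 1.65, -0.0443, 0.0032, 0.0047, 1.65, -0.0442, 0.0045, 0.0047, 1.65]
[-0.044, 0.0058, 0.0047, 1.65, -0.0439, 0.007, 0.0047, 1.65, -0.0436, 0.0083, 0.0047, 1.65, -0.0434, 0.0095, 0.0047, 1.65, -0.0431, 0.0108, 0.0047, 1.65]
[-0.0428, 0.012, 0.0047, 1.65, -0.0424, 0.0132, 0.0047, 1.65, -0.042, 0.0144, 0.0047, 1.65, 0.0, 0.0, 0.0, 0.0, 0.0, 0.0, 0.0, 0.0]
```

Call:
arm_command:
  commands: [-0.044, 0, 0.005, 1.6, -0.044, 0.001, 0.005, 1.6, -0.044, 0.002, 0.005, 1.6, -0.044, 0.003, 0.005, 1.6, -0.044, 0.0045, 0.005, 1.6]

```text
clock: 3.8
position: [466.4, -89.5, 236.2]
ee_rot: [-0.674, 0.739, -0.003, 0.001]
contact_force: [0.6, -0.5, -0.8]
gripper_width: 85.5
```

Call:
arm_command:
  commands: [-0.044, 0.006, 0.005, 1.6, -0.044, 0.007, 0.005, 1.6, -0.044, 0.008, 0.005, 1.6, -0.043, 0.0095, 0.005, 1.6, -0.043, 0.011, 0.005, 1.6]

```text
clock: 4.3
position: [456.3, 141.6, 211.8]
ee_rot: [-0.619, 0.785, -0.004, 0.004]
contact_force: [-0.2, -0.1, 0.7]
gripper_width: 85.9
```

Call:
arm_command:
  commands: [-0.036, 0.012, 0.005, 1.6, -0.035, 0.013, 0.005, 1.6, -0.02, 0.01, 0.002, 1.6, 0, 0, 0, 0, 0, 0, 0, 0]

```text
clock: 4.8
position: [444.3, 248.1, 199.2]
ee_rot: [-0.588, 0.809, -0.004, 0.005]
contact_force: [0.6, -0.1, 0.1]
gripper_width: 85.4
```

```bash
python3 - <<'E'
from h import *
st()
T=arm.camera_info("wrist"); im=arm.get_image("wrist"); cv2.imwrite("pics/w1.png",im[:,:,::-1])
for d in arm.place_of("wrist","module_center"): print(round(d["confidence"],2),(T["world_from_camera"][:3,:3]@d["centre"]+T["world_from_camera"][:3,3]).round(1))
K=T["camera_matrix"];M=T["world_from_camera"]
def unw(u,v,z):
    x=(u-K[0,2])/K[0,0];y=(v-K[1,2])/K[1,1];r=np.hypot(x,y);d=np.array([x/r*np.sin(r),y/r*np.sin(r),np.cos(r)]);d=M[:3,:3]@d
    return (M[:3,3]+d*(z-M[2,3])/d[2])[:2]
for d in arm.regions_of("wrist","module_center"):
    ys,xs=np.nonzero(d["mask"]); P=np.array([unw(x,y,45) for x,y in zip(xs,ys)],np.float32); r=cv2.minAreaRect(P)
    print(round(d["confidence"],2),xs.mean(),ys.mean(),len(xs),r)
E
```

```text
t 4.8 p [444.3 248.1 199.2] yaw 162.0 F [ 0.65 -0.11  0.1 ] g 85.4 q [ 0.83  0.21 -0.33  0.01 -1.02 -1.15]
0.97 [354.1 224.6  23. ]
0.94 [447.1 288.7  19.6]
0.58 [251.9 276.7  22.2]
0.43 [392.  109.9   0. ]
0.85 324.9375705152313 219.95449417074087 2659 ((447.453369140625, 285.8203430175781), (72.08760833740234, 44.198265075683594), 72.0567626953125)
0.75 487.43211289092295 157.78337147215865 2622 ((255.9760284423828, 273.18609619140625), (51.84270477294922, 80.93208312988281), 38.13438034057617)
0.74 397.53453038674036 135.7168508287293 2896 ((351.9936218261719, 223.54986572265625), (49.15177917480469, 64.08863830566406), 13.542020797729492)
```

View pics/w1.png

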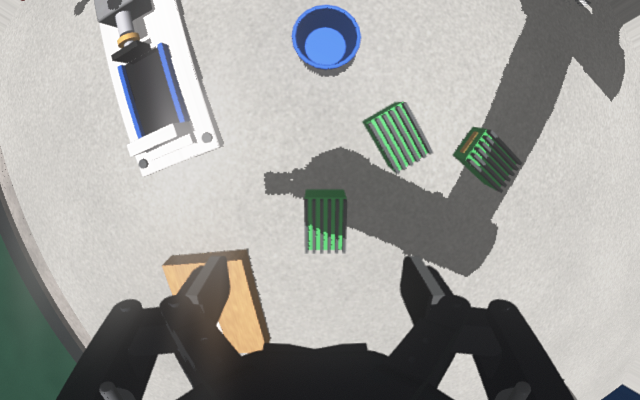

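The wrist view confirms the target module at (326,221). It lies alone between the jaw lines, with the carton below at (215,300) clear of it. Its yaw is 72° and the tool's is 162°, so they're square.

```bash
python3 - <<'E'
from h import *
plan([450,290,60],162,n=5)
E
```

```text
t 4.95 p [444.7 247.  199.5] yaw 161.9 F [-0.    0.19 -0.1 ] g 85.3 q [ 0.83  0.21 -0.33  0.01 -1.02 -1.16]
[-0.0084, 0.002, 0.0279, -0.03, -0.0084, 0.002, 0.0279, -0.03, -0.0084, 0.002, 0.0279, -0.03, -0.0084, 0.002, 0.0279, -0.03, -0.0084, 0.002, 0.0279, -0.03]
```

Call:
arm_command:
  commands: [-0.015, 0.003, 0.02, 0, -0.014, 0.003, 0.03, 0, -0.01, 0.002, 0.03, 0, -0.003, 0.002, 0.03, 0, 0, 0, 0.025, 0]

```text
clock: 5.45
position: [456.4, 289.6, 67.8]
ee_rot: [-0.584, 0.812, -0.003, 0.014]
contact_force: [-0.6, -0.5, -0.6]
gripper_width: 85.4
```

```bash
python3 - <<'E'
from h import *
plan([450,290,14],162,n=4)
T=arm.camera_info("wrist"); im=arm.get_image("wrist"); cv2.imwrite("pics/w2.png",im[:,:,::-1])
for d in arm.place_of("wrist","module_center"): print(round(d["confidence"],2),(T["world_from_camera"][:3,:3]@d["centre"]+T["world_from_camera"][:3,3]).round(1))
E
```

```text
t 5.45 p [456.4 289.6  67.8] yaw 161.4 F [-0.59 -0.49 -0.57] g 85.4 q [ 0.87  0.41 -0.43  0.02 -0.7  -1.21]
[0.0007, 0.0018, 0.0134, -0.14, 0.0007, 0.0018, 0.0134, -0.14, 0.0007, 0.0018, 0.0134, -0.14, 0.0007, 0.0018, 0.0134, -0.14, 0.0, 0.0, 0.0, 0.0]
0.91 [249.4 278.1  25.4]
0.78 [353.7 225.5  25.2]
0.55 [449.8 290.7  22.8]
```

View pics/w2.png

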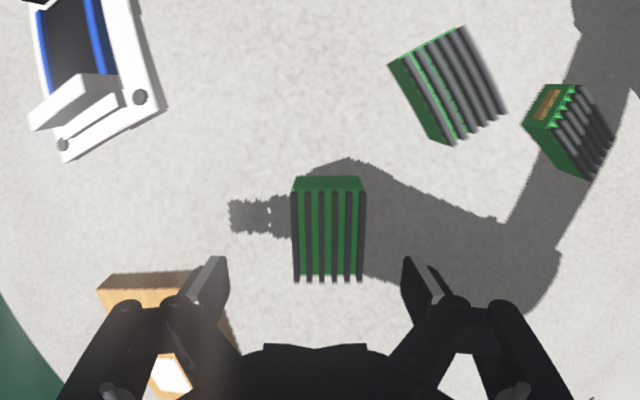

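Call:
arm_command:
  commands: [0.001, 0.002, 0.014, 0, 0.001, 0.002, 0.014, 0, 0.001, 0.002, 0.014, 0, 0, 0.001, 0.01, 0, 0, 0, 0, 0]

```text
clock: 6.05
position: [453.3, 287.1, 19.3]
ee_rot: [-0.582, 0.813, -0.003, 0.016]
contact_force: [0.5, -0.3, 0.1]
gripper_width: 85.4
```

```bash
python3 - <<'E'
from h import *
plan([450,290,14],162,n=4); print(R.from_quat(arm.read_state()['ee_rot']).as_matrix()[:,2].round(3))
im=arm.get_image("side"); cv2.imwrite("pics/s2.png",cv2.resize(im[200:360,150:390,::-1],None,fx=3,fy=3))
E
```

```text
t 6.05 p [453.3 287.1  19.3] yaw 161.2 F [ 0.55 -0.32  0.07] g 85.4 q [ 0.87  0.48 -0.49  0.03 -0.57 -1.22]
[-0.0004, 0.0011, 0.0013, -0.21, -0.0004, 0.0011, 0.0013, -0.21, -0.0004, 0.0011, 0.0013, -0.21, -0.0004, 0.001, 0.0013, -0.21, 0.0, 0.0, 0.0, 0.0]
[ 0.029  0.013 -0.999]
```

View pics/s2.png

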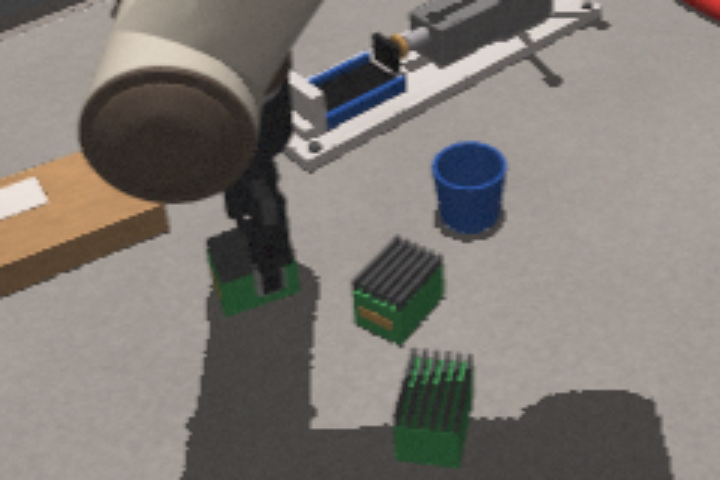

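Call:
arm_command:
  commands: [-0.002, 0.001, 0.003, 0, -0.002, 0.001, 0.003, 0, 0, 0, 0, 0, 0, 0, 0, 0, 0, 0, 0, 0]
  jaw: 0.3

```text
clock: 6.6
position: [455.1, 294.1, 16.9]
ee_rot: [-0.582, 0.813, -0.002, 0.019]
contact_force: [-0.5, -0.6, -1.8]
gripper_width: 43.0
```

```bash
python3 - <<'E'
from h import *
st();print(R.from_quat(arm.read_state()['ee_rot']).as_matrix()[:,2].round(3))
E
```

```text
t 6.6 p [455.1 294.1  16.9] yaw 161.2 F [-0.47 -0.6  -1.79] g 43.0 q [ 0.88  0.49 -0.49  0.03 -0.56 -1.23]
[ 0.034  0.019 -0.999]
```

Call:
arm_command:
  commands: [0, 0, 0, 0, 0, 0, -0.01, 0, 0, 0, -0.02, 0, 0, 0, -0.03, 0, 0, 0, -0.03, 0]
  jaw: 0

```text
clock: 7.1
position: [448.3, 288.7, 104.8]
ee_rot: [-0.581, 0.813, -0.004, 0.011]
contact_force: [0.2, 0.8, -2.2]
gripper_width: 42.7
```

```bash
python3 - <<'E'
from h import *
plan([587,95,125],178.8)
print(R.from_quat(arm.read_state()['ee_rot']).as_matrix()[:,2].round(3))
E
```

```text
t 7.1 p [448.3 288.7 104.8] yaw 161.1 F [ 0.2   0.78 -2.18] g 42.7 q [ 0.88  0.35 -0.41  0.02 -0.79 -1.23]
[0.023, -0.0324, -0.0031, -2.95, 0.0246, -0.0312, -0.0031, -2.95, 0.0262, -0.0298, -0.0031, -2.95, 0.0277, -0.0285, -0.0031, -2.95, 0.0291, -0.027, -0.0031, -2.95]
[0.0305, -0.0255, -0.0031, -2.95, 0.0, 0.0, 0.0, 0.0, 0.0, 0.0, 0.0, 0.0, 0.0, 0.0, 0.0, 0.0, 0.0, 0.0, 0.0, 0.0]
[ 0.023  0.007 -1.   ]
```

Call:
arm_command:
  commands: [0.023, -0.032, -0.003, -3, 0.025, -0.031, -0.003, -3, 0.026, -0.03, -0.003, -3, 0.028, -0.028, -0.003, -3, 0.029, -0.027, -0.003, -3]

```text
clock: 7.6
position: [566.6, 129.0, 129.4]
ee_rot: [-0.69, 0.723, -0.005, 0.017]
contact_force: [0.5, 0.9, -2.2]
gripper_width: 42.9
```

Call:
arm_command:
  commands: [0.018, -0.014, -0.002, -3, 0.005, -0.004, 0, 0, 0, 0, 0, 0, 0, 0, 0, 0, 0, 0, 0, 0]

```text
clock: 8.1
position: [583.8, 100.9, 131.8]
ee_rot: [0.707, -0.707, 0.004, -0.016]
contact_force: [-1.1, 0.1, -1.7]
gripper_width: 43.1
```

```bash
cat > b.py <<'E'
from h import *
import sys
tag=sys.argv[1]
plan([587,97,125],178.8)
print(R.from_quat(arm.read_state()['ee_rot']).as_matrix()[:,2].round(3))
T=arm.camera_info("wrist"); im=arm.get_image("wrist"); cv2.imwrite(f"pics/w{tag}.png",im[:,:,::-1])
M=T["world_from_camera"]
for t in ["module_center","nest","stop"]:
  for d in arm.place_of("wrist",t)[:3]: print("wrist",t,round(d["confidence"],2),(M[:3,:3]@d["centre"]+M[:3,3]).round(1))
im=arm.get_image("side"); cv2.imwrite(f"pics/s{tag}.png",cv2.resize(im[140:300,150:390,::-1],None,fx=3,fy=3))
for t in ["module_center","nest"]:
  for d in arm.place_of("side",t)[:4]: print("side",t,round(d["confidence"],2),w("side",d["centre"]).round(1))
im=arm.get_image("top"); cv2.imwrite(f"pics/t{tag}.png",cv2.resize(im[120:220,220:380,::-1],None,fx=5,fy=5))
for t in ["module_center","nest"]:
  for d in arm.place_of("top",t)[:4]: print("top",t,round(d["confidence"],2),w("top",d["centre"]).round(1))
E
python3 b.py 3
```

```text
t 8.1 p [583.8 100.9 131.8] yaw -180.0 F [-1.07  0.12 -1.7 ] g 43.1 q [ 0.44  0.4  -0.23 -0.   -0.9  -0.44]
[0.004, -0.003, 0.0069, 1.21, 0.0, 0.0, 0.0, 0.0, 0.0, 0.0, 0.0, 0.0, 0.0, 0.0, 0.0, 0.0, 0.0, 0.0, 0.0, 0.0]
[ 0.028  0.016 -0.999]
wrist module_center 0.73 [582.3  94.5 139.7]
wrist module_center 0.73 [250.7 278.3  23.1]
wrist module_center 0.65 [352.7 222.5  26.3]
wrist nest 0.83 [586.  104.3  25.7]
side module_center 0.75 [247.6 281.7  20.4]
side module_center 0.69 [350.7 229.2  23.5]
side module_center 0.57 [583.5  94.8 137.8]
side nest 0.98 [587.1 101.9  18.3]
top module_center 0.57 [581.9  95.2 137.2]
top module_center 0.55 [245.9 273.8  21.7]
top nest 0.82 [581.8  98.4  23.4]
```

View pics/w3.png

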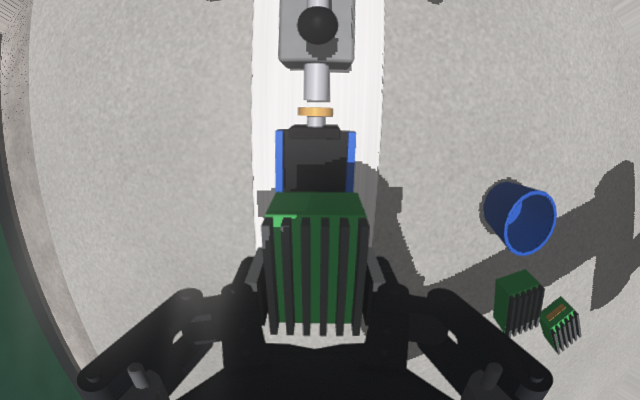

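View pics/s3.png

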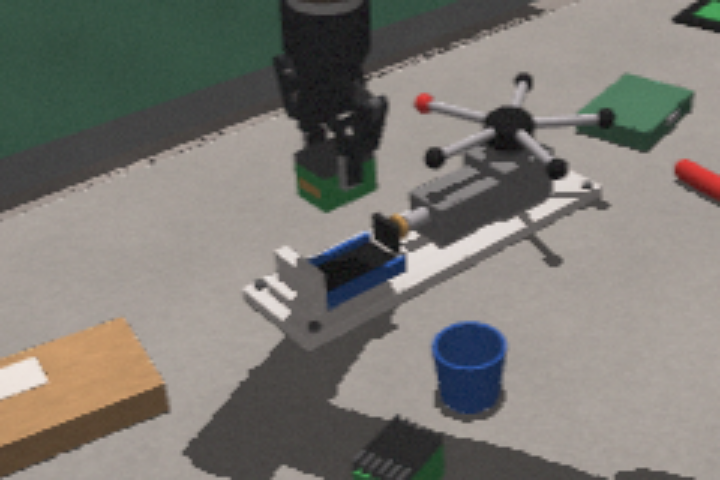

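In the wrist view the module (315,270) is centred over the channel (rails at 279 and 351), squarely aligned. The pad at (316,130) is well behind it. Descending.

Call:
arm_command:
  commands: [0, -0.003, 0.015, 0.5, 0, -0.002, 0.02, 0, 0, 0, 0.015, 0, 0, 0, 0.008, 0, 0, 0, 0, 0]

```text
clock: 9.1
position: [591.8, 101.0, 69.1]
ee_rot: [-0.703, 0.711, -0.004, 0.016]
contact_force: [-0.1, -0.1, -2.2]
gripper_width: 43.0
```

```bash
python3 b.py 4
```

```text
t 9.1 p [591.8 101.   69.1] yaw 179.3 F [-0.06 -0.06 -2.23] g 43.0 q [ 0.44  0.49 -0.28 -0.   -0.77 -0.45]
[0.0016, 0.0016, -0.028, 0.27, 0.0016, 0.0016, -0.028, 0.27, 0.0, 0.0, 0.0, 0.0, 0.0, 0.0, 0.0, 0.0, 0.0, 0.0, 0.0, 0.0]
[ 0.028  0.016 -0.999]
wrist module_center 0.94 [355.7 224.   25.2]
wrist module_center 0.75 [248.8 276.3  24.9]
wrist module_center 0.66 [591.7  96.6  76. ]
side module_center 0.88 [350.8 234.6  24.7]
side module_center 0.88 [247.  282.5  17.4]
side module_center 0.53 [592.   96.1  75.1]
side nest 0.72 [587.1 103.6  19.4]
side nest 0.16 [591.4  96.8  79.4]
top module_center 0.66 [247.  273.3  20.2]
top module_center 0.53 [593.4  94.1  80.6]
top nest 0.89 [582.8  95.7  23.9]
```

View pics/w4.png

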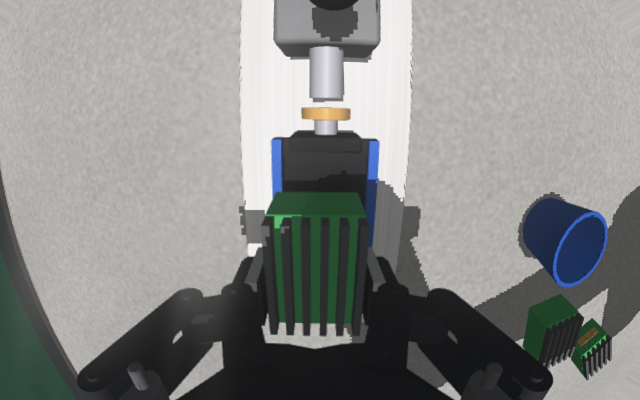

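View pics/s4.png

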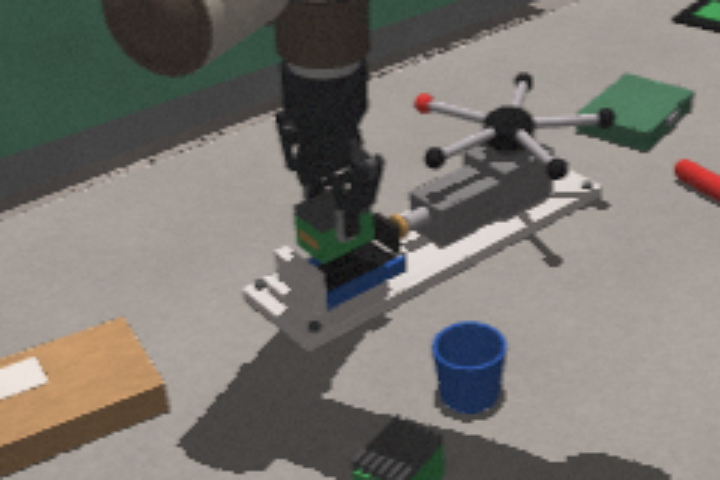

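Call:
arm_command:
  commands: [0, 0.003, 0, 0, 0, 0.002, 0.005, 0, 0, 0, 0.005, 0, 0, 0, 0, 0, 0, 0, 0, 0]

```text
clock: 10.1
position: [587.7, 101.9, 61.0]
ee_rot: [-0.703, 0.711, -0.005, 0.018]
contact_force: [1.1, -0.7, -2.2]
gripper_width: 42.9
```

```bash
python3 b.py 5
```

```text
t 10.1 p [587.7 101.9  61. ] yaw 179.4 F [ 1.05 -0.66 -2.18] g 42.9 q [ 0.44  0.49 -0.3  -0.   -0.74 -0.45]
[0.0018, -0.0007, -0.032, 0.29, 0.0018, -0.0007, -0.032, 0.29, 0.0, 0.0, 0.0, 0.0, 0.0, 0.0, 0.0, 0.0, 0.0, 0.0, 0.0, 0.0]
[ 0.033  0.018 -0.999]
wrist module_center 0.96 [584.7  95.   69.9]
wrist module_center 0.64 [352.7 224.3  24.3]
wrist module_center 0.64 [248.7 276.9  24.2]
side module_center 0.83 [590.4  97.1  66.5]
side module_center 0.82 [348.8 232.8  23.1]
side module_center 0.67 [249.3 280.   19.7]
side nest 0.62 [583.8 -12.9   1.2]
side nest 0.32 [585.7  -6.7  39.9]
top module_center 0.55 [587.8  97.9  67.4]
top module_center 0.53 [250.9 276.6  20.4]
top nest 0.64 [583.5  95.3  23.4]
```

View pics/w5.png

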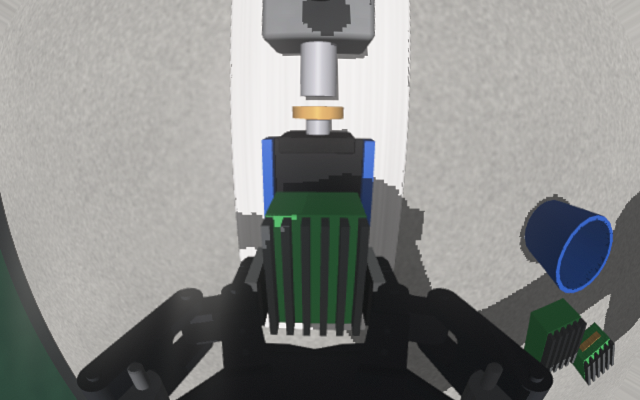

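Call:
arm_command:
  commands: [0, 0.001, 0.006, 0, 0, 0.0005, 0.006, 0, 0, 0.0005, 0.004, 0, 0, 0, 0, 0, 0, 0, 0, 0]

```text
clock: 11.1
position: [585.8, 102.1, 43.4]
ee_rot: [-0.703, 0.711, -0.005, 0.018]
contact_force: [-0.0, -0.1, -1.8]
gripper_width: 42.8
```

```bash
python3 - <<'E'
from h import *
plan([587.2,101.5,38])
E
```

```text
t 11.1 p [585.8 102.1  43.4] yaw 179.4 F [-0.03 -0.06 -1.84] g 42.8 q [ 0.44  0.51 -0.32 -0.   -0.7  -0.45]
[0.0007, -0.0012, 0.0054, 0.0, 0.0, 0.0, 0.0, 0.0, 0.0, 0.0, 0.0, 0.0, 0.0, 0.0, 0.0, 0.0, 0.0, 0.0, 0.0, 0.0]
```

Call:
arm_command:
  commands: [0, -0.001, 0.003, 0, 0, 0, 0.002, 0, 0, 0, 0.0, 0, 0, 0, 0, 0, 0, 0, 0, 0]

```text
clock: 11.6
position: [587.8, 102.3, 39.2]
ee_rot: [-0.703, 0.711, -0.005, 0.019]
contact_force: [0.6, 0.2, -1.9]
gripper_width: 42.6
```

```bash
python3 b.py 6
```

```text
t 11.6 p [587.8 102.3  39.2] yaw 179.4 F [ 0.58  0.24 -1.95] g 42.6 q [ 0.44  0.52 -0.32 -0.   -0.7  -0.45]
[0.0018, -0.001, -0.0429, 0.29, 0.0018, -0.0011, -0.0429, 0.29, 0.0, 0.0, 0.0, 0.0, 0.0, 0.0, 0.0, 0.0, 0.0, 0.0, 0.0, 0.0]
[ 0.034  0.018 -0.999]
wrist module_center 0.93 [586.6  98.2  45.1]
wrist module_center 0.92 [252.5 274.2  22.4]
wrist module_center 0.87 [351.3 222.8  23.3]
wrist nest 0.28 [586.1  95.9  44.2]
side module_center 0.91 [248.3 284.5  23.2]
side module_center 0.87 [350.3 231.5  20.9]
top module_center 0.63 [587.4  98.5  45.4]
top module_center 0.47 [245.3 275.7  21.9]
top module_center 0.36 [ 580.4 -125.   118.7]
top nest 0.89 [586.1  97.9  28. ]
```

View pics/s6.png

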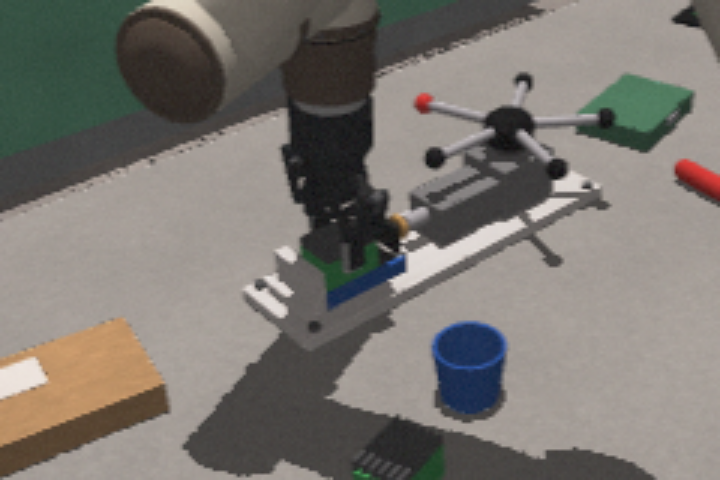

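Call:
arm_command:
  commands: [0, 0.0005, 0.002, 0, 0, 0, 0.001, 0, 0, 0, 0.0, 0, 0, 0, 0, 0, 0, 0, 0, 0]

```text
clock: 12.6
position: [588.1, 102.4, 39.2]
ee_rot: [-0.704, 0.71, -0.006, 0.019]
contact_force: [0.5, -0.6, 0.5]
gripper_width: 42.8
```

Fz rose from −1.9 to +0.5 N, so the module has landed. Releasing.

Call:
arm_command:
  commands: [0, 0, 0, 0, 0, 0, 0, 0, 0, 0, 0.0, 0, 0, 0, 0, 0, 0, 0, 0, 0]
  jaw: 0.9

```text
clock: 13.1
position: [589.4, 102.8, 39.6]
ee_rot: [-0.704, 0.71, -0.007, 0.02]
contact_force: [0.2, -0.3, -0.7]
gripper_width: 76.7
```

Call:
arm_command:
  commands: [0, 0, -0.01, 0, 0, 0, -0.02, 0, 0, 0, -0.03, 0, 0, 0, -0.04, 0, 0, 0, -0.04, 0]

```text
clock: 13.6
position: [580.6, 98.7, 179.7]
ee_rot: [-0.704, 0.71, -0.004, 0.013]
contact_force: [0.7, -0.1, 0.6]
gripper_width: 77.0
```

```bash
python3 b.py 7
```

```text
t 13.6 p [580.6  98.7 179.7] yaw 179.5 F [ 0.68 -0.07  0.58] g 77.0 q [ 0.44  0.35 -0.18 -0.   -1.01 -0.45]
[0.0012, -0.0025, 0.0274, 0.34, 0.0012, -0.0025, 0.0274, 0.34, 0.0, 0.0, 0.0, 0.0, 0.0, 0.0, 0.0, 0.0, 0.0, 0.0, 0.0, 0.0]
[ 0.025  0.013 -1.   ]
wrist module_center 0.88 [588.4  97.5  45.2]
wrist module_center 0.84 [351.  223.2  24.4]
wrist module_center 0.55 [254.  277.   23.3]
wrist stop 0.77 [589.6 143.9  19. ]
side module_center 0.9 [588.   99.4  43.1]
side module_center 0.64 [349.3 233.1  20.5]
side module_center 0.6 [249.2 282.5  17.9]
side nest 0.8 [586.4 100.6  21.8]
top module_center 0.67 [587.6  98.   45.5]
top module_center 0.67 [587.3 141.   12.6]
top module_center 0.66 [3.908e+02 1.069e+02 3.000e-01]
top module_center 0.45 [247.3 276.6  20.5]
top nest 0.73 [583.6  99.5  25.3]
```

View pics/w7.png

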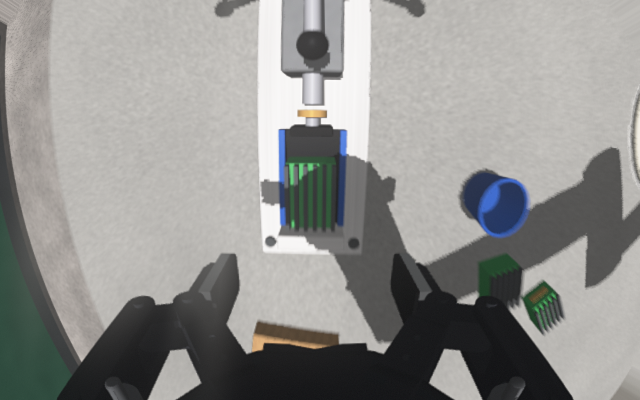

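View pics/s7.png

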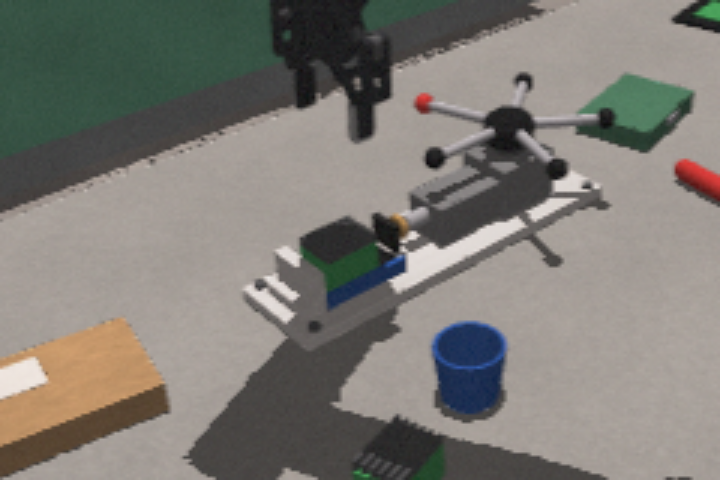

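The module stands flat and straight in the channel: wrist view (312,195), side crop (345,250), three estimates around (588,98,45). The next job is the wheel. I'll push the spoke at about 162° on the robot's side, so I move beside it with the jaws shut.

```bash
cat >> h.py <<'E'
C=np.array([583.5,-126.5])
def pt(a,off,r=76):
    a=np.radians(a); u=np.array([np.cos(a),np.sin(a)]); t=np.array([-u[1],u[0]]); return C+r*u-off*t
def gap(s=None):
    """finger side line angle: spoke angle if touching (tool +x side 11mm + spoke 6mm), radius, tangential/radial force"""
    s=s or arm.read_state(); M=R.from_quat(s['ee_rot']).as_matrix()
    p=s['position'].copy(); p=p-M[:,2]*(105-p[2])/1.0*(1)*0  # tcp
    p=p+M[:,2]*((105-p[2])/M[2,2])   # axis at spoke height
    d=p[:2]-C; rr=np.hypot(*d); a=np.degrees(np.arctan2(d[1],d[0])+np.arcsin(17/rr))%360
    ar=np.radians(a); t=np.array([-np.sin(ar),np.cos(ar)]);u=np.array([np.cos(ar),np.sin(ar)])
    F=s['contact_force'][:2]; r=np.sqrt(rr**2-17**2)
    print('t',round(s['clock'],2),'p',s['position'].round(1),'alpha',round(a,1),'r',round(r,1),'yaw',round(yaw(s)%360,1),'Ft',round(-F@t,2),'Fr',round(F@u,2),'Fz',round(s['contact_force'][2],2),'torque',round(-F@t*r/1000,3))
E
python3 - <<'E'
from h import *
P=pt(162.6,29); print(P); plan([*P,150],162.6)
E
```

```text
[519.64991801 -76.09993026]
t 14.1 p [580.5  98.7 176.6] yaw 179.5 F [ 0.43  0.12 -0.42] g 77.0 q [ 0.44  0.36 -0.18 -0.   -1.01 -0.45]
[0.0351, 0.012, 0.0046, 3.37, 0.0358, 0.0099, 0.0046, 3.37, 0.0363, 0.0078, 0.0046, 3.37, 0.0367, 0.0056, 0.0046, 3.37, 0.037, 0.0034, 0.0046, 3.37]
```

Call:
arm_command:
  commands: [0.035, 0.012, 0.003, 3.4, 0.036, 0.01, 0.003, 3.4, 0.036, 0.008, 0.003, 3.4, 0.037, 0.006, 0.004, 3.4, 0.037, 0.003, 0.004, 3.4]
  jaw: 0

```text
clock: 14.6
position: [518.1, -77.7, 152.1]
ee_rot: [-0.59, 0.807, -0.001, 0.011]
contact_force: [0.7, 0.3, 0.9]
gripper_width: 4.0
```

Call:
arm_command:
  commands: [0, 0, 0, 0, 0, 0, 0, 0, 0, 0, 0, 0, 0, 0, 0, 0, 0, 0, 0, 0]

```text
clock: 15.1
position: [516.3, -79.7, 149.9]
ee_rot: [-0.589, 0.808, -0.0, 0.009]
contact_force: [-0.2, 0.7, 0.4]
gripper_width: -0.3
```

```bash
cat > v.py <<'E'
from h import *
import sys
tag=sys.argv[1]; gap()
im=arm.get_image("wrist"); cv2.imwrite(f"pics/w{tag}.png",im[:,:,::-1])
im=arm.get_image("side"); cv2.imwrite(f"pics/s{tag}.png",cv2.resize(im[140:270,220:380,::-1],None,fx=4.5,fy=4.5,interpolation=cv2.INTER_CUBIC))
im=arm.get_image("top"); cv2.imwrite(f"pics/t{tag}.png",cv2.resize(im[120:220,250:410,::-1],None,fx=5,fy=5,interpolation=cv2.INTER_CUBIC))
for n in ("top","side"):
  for t in ["module_center"]:
    for d in arm.place_of(n,t)[:5]:
      p=w(n,d["centre"])
      if p[0]>500: print(n,t,round(d["confidence"],2),p.round(1))
E
python3 v.py 8;  python3 - <<'E'
from h import *
P=pt(162.6,29); print(P); plan([*P,90],162.6)
E
```

```text
t 15.1 p [516.3 -79.7 149.9] alpha 156.6 r 79.8 yaw 162.1 Ft 0.56 Fr 0.45 Fz 0.45 torque 0.045
side module_center 0.92 [590.2  97.9  46.6]
[519.64991801 -76.09993026]
t 15.35 p [516.  -80.1 149.9] yaw 162.1 F [ 0.33  0.32 -0.16] g 0.5 q [ 0.15  0.28 -0.36 -0.01 -0.91 -0.46]
[-0.0021, -0.0008, 0.03, -0.26, -0.0021, -0.0008, 0.03, -0.26, 0.0, 0.0, 0.0, 0.0, 0.0, 0.0, 0.0, 0.0, 0.0, 0.0, 0.0, 0.0]
```

View pics/w8.png

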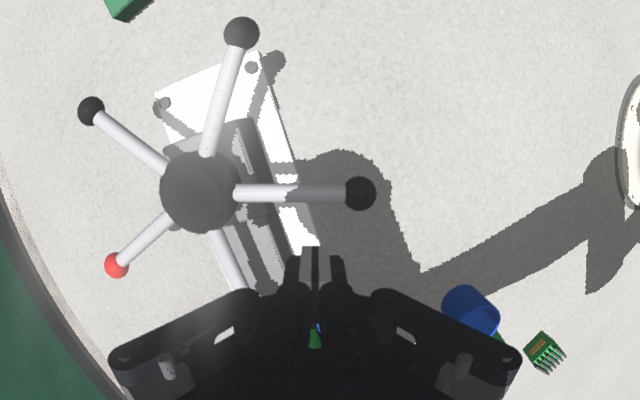

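View pics/t8.png

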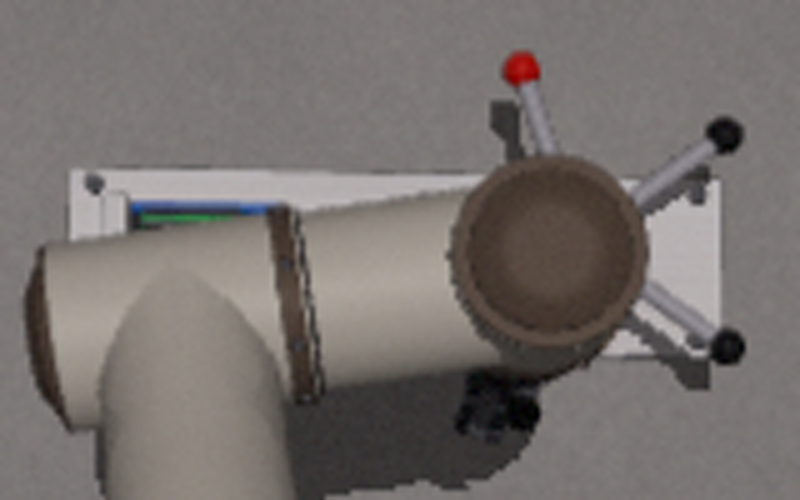

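View pics/s8.png

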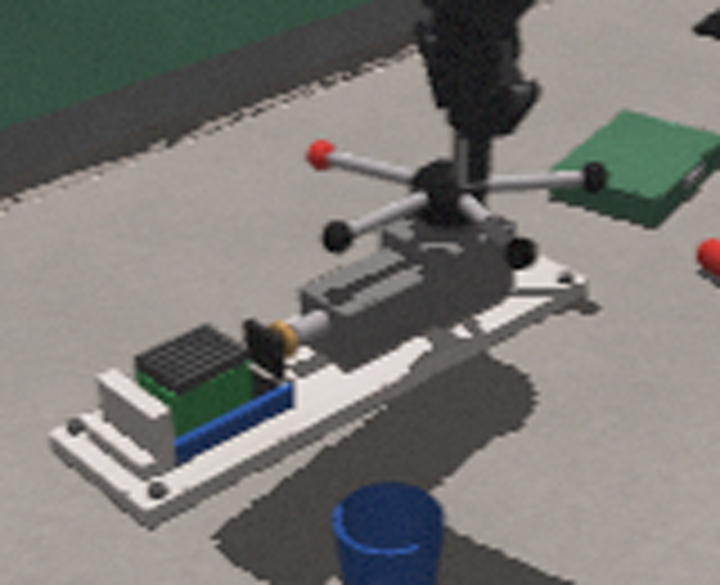

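The wrist view shows the spoke with its ball at (360,192) and the shut fingers at (315,260) on its clockwise side, at the right radius and clear. Descending.

Call:
arm_command:
  commands: [-0.003, -0.001, 0.02, 0, -0.003, -0.001, 0.02, 0, 0, 0, 0.015, 0, 0, 0, 0.004, 0, 0, 0, 0, 0]

```text
clock: 15.85
position: [522.4, -73.6, 90.8]
ee_rot: [-0.589, 0.808, -0.001, 0.01]
contact_force: [0.1, -1.3, 0.4]
gripper_width: -0.1
```

```bash
python3 -c "
from h import *
gap()"
```

```text
t 15.85 p [522.4 -73.6  90.8] alpha 151.5 r 79.0 yaw 162.2 Ft -1.12 Fr -0.73 Fz 0.42 torque -0.089
```

Call:
arm_command:
  commands: [0.005, 0, 0.001, 0, 0.005, 0, 0, 0, 0.005, 0, 0, 0, 0.003, 0, 0, 0, 0.0066, 0.0012, 0, -5]

```text
clock: 16.35
position: [515.6, -95.2, 91.5]
ee_rot: [-0.624, 0.781, -0.002, 0.015]
contact_force: [0.7, 8.8, -1.3]
gripper_width: -0.1
```

```bash
python3 -c "
from h import *
gap()"
```

```text
t 16.35 p [515.6 -95.2  91.5] alpha 168.6 r 73.1 yaw 167.2 Ft 8.74 Fr 1.04 Fz -1.29 torque 0.639
```

Call:
arm_command:
  commands: [0.007, 0.002, 0, -5, 0.007, 0.002, 0, -5, 0.007, 0.002, 0, -5, 0.007, 0.0015, 0, -5, 0.007, 0.0015, 0, -5]

```text
clock: 16.85
position: [508.2, -124.0, 91.5]
ee_rot: [0.783, -0.621, 0.007, -0.023]
contact_force: [-0.4, 8.1, 0.1]
gripper_width: -0.1
```

```bash
python3 -c "
from h import *
gap()"
```

```text
t 16.85 p [ 508.2 -124.    91.5] alpha 191.3 r 73.9 yaw 193.1 Ft 8.02 Fr -1.17 Fz 0.09 torque 0.593
```

Call:
arm_command:
  commands: [0.0075, 0.0018, 0, -5, 0.0075, 0.0018, 0, -5, 0.0075, 0.0018, 0, -5, 0.0075, 0.0018, 0, -5, 0.0075, 0.0018, 0, -5]

```text
clock: 17.35
position: [514.1, -156.4, 91.4]
ee_rot: [0.902, -0.43, 0.011, -0.027]
contact_force: [-0.1, 9.0, 0.0]
gripper_width: -0.1
```

```bash
python3 -c "
from h import *
gap()"
```

```text
t 17.35 p [ 514.1 -156.4   91.4] alpha 216.4 r 74.4 yaw 219.1 Ft 7.27 Fr -5.25 Fz 0.02 torque 0.541
```

Call:
arm_command:
  commands: [0.0075, 0.0018, 0, -5, 0.0075, 0.0018, 0, -5, 0.0075, 0.0018, 0, -5, 0.0075, 0.0018, 0, -5, 0.0075, 0.0018, 0, -5]

```text
clock: 17.85
position: [529.8, -181.4, 90.8]
ee_rot: [0.976, -0.217, 0.009, -0.029]
contact_force: [-3.7, 6.8, 3.9]
gripper_width: 0.0
```

```bash
python3 v.py 9; python3 -c "
from h import *
st()"
```

```text
t 17.85 p [ 529.8 -181.4   90.8] alpha 238.4 r 75.8 yaw 244.9 Ft 6.76 Fr -3.85 Fz 3.91 torque 0.512
top module_center 0.71 [587.1  95.2  45.3]
side module_center 0.81 [589.9  97.1  45. ]
t 18.1 p [ 530.4 -182.2   90.7] yaw -115.3 F [-3.59  4.35  0.78] g 0.0 q [-0.07  0.41 -0.32 -0.07 -0.82  1.25]
```

View pics/s9.png

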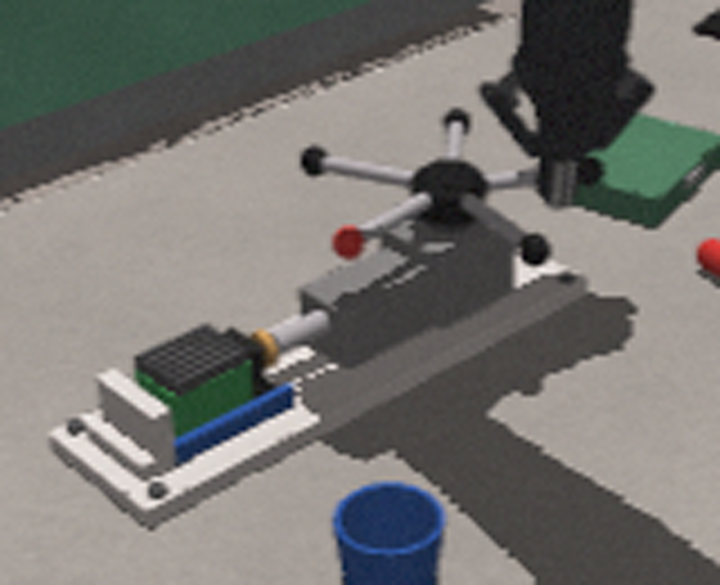

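View pics/w9.png

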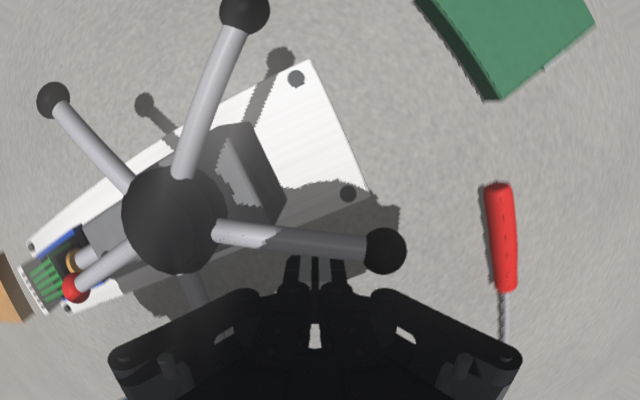

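The side view shows the pad now just about at the module and the red ball coming round at (347,242). The wheel turns freely at 0.51–0.64 N m.

Call:
arm_command:
  commands: [0.007, 0.001, 0, -4, 0.007, 0.001, 0, -4, 0.007, 0.001, 0, -4, 0.007, 0.001, 0, -4, 0.007, 0.001, 0, -4]

```text
clock: 18.6
position: [548.5, -195.5, 90.6]
ee_rot: [0.999, -0.041, -0.0, -0.029]
contact_force: [-7.4, 1.8, 4.8]
gripper_width: 0.0
```

```bash
python3 -c "
from h import *
gap()
arm.get_image('side')
print([w('side',d['centre']).round(1) for d in arm.place_of('side','module_center') if w('side',d['centre'])[0]>500],[w('side',d['centre']).round(1) for d in arm.place_of('side','red_ball')])"
```

```text
t 18.6 p [ 548.5 -195.5   90.6] alpha 256.0 r 76.3 yaw 265.3 Ft 7.6 Fr 0.04 Fz 4.78 torque 0.58
[array([588.7,  95.9,  44.2])] [array([547. , -29.3, 110.5])]
```

Call:
arm_command:
  commands: [0.007, 0.0005, 0, -2, 0.007, 0.0005, 0, -3, 0.007, 0.0005, 0, -3, 0.007, 0.0005, 0, -3, 0.007, 0.0005, 0, -3]

```text
clock: 19.25
position: [567.9, -201.9, 90.8]
ee_rot: [0.996, 0.081, -0.013, -0.03]
contact_force: [-8.1, -1.3, 3.9]
gripper_width: 0.1
```

```bash
cat > g.py <<'E'
from h import *
import sys
gap()
im=arm.get_image('side')
for d in arm.place_of('side','module_center'):
  p=w('side',d['centre'])
  if p[0]>500: print(p.round(1))
for d in arm.place_of('side','red_ball')[:1]:
  p=w('side',d['centre']); print('red',p.round(1),'spoke',round((np.degrees(np.arctan2(p[1]-C[1],p[0]-C[0]))+144)%360,1))
cv2.imwrite(f"pics/g{sys.argv[1]}.png",cv2.resize(im[190:250,225:295,::-1],None,fx=10,fy=10,interpolation=cv2.INTER_CUBIC))
E
python3 g.py 1
```

```text
t 19.25 p [ 567.9 -201.9   90.8] alpha 271.4 r 75.8 yaw 279.3 Ft 8.1 Fr 1.08 Fz 3.88 torque 0.614
[589.1  94.9  45.7]
red [519.5 -43.2 111.1] spoke 271.5
```

View pics/g1.png

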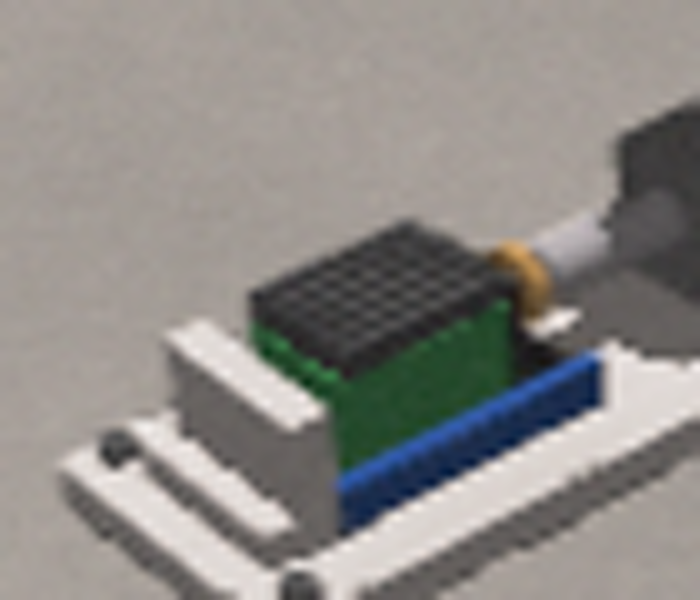

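Call:
arm_command:
  commands: [0.007, 0.001, 0, -3, 0.007, 0.001, 0, -3, 0.007, 0.001, 0, -3, 0.007, 0.001, 0, -3, 0.007, 0.001, 0, -3]

```text
clock: 19.9
position: [587.6, -203.1, 91.0]
ee_rot: [0.976, 0.212, -0.025, -0.034]
contact_force: [-8.4, -1.7, 3.4]
gripper_width: 0.3
```

```bash
python3 g.py 2; python3 -c "
from h import *
st()"
```

```text
t 19.9 p [ 587.6 -203.1   91. ] alpha 286.3 r 75.7 yaw 294.4 Ft 8.52 Fr -0.68 Fz 3.41 torque 0.645
[590.7 101.8  43.9]
red [499.1 -62.8 112.6] spoke 287.0
t 20.05 p [ 588.4 -203.    91. ] yaw -65.7 F [-4.67 -1.69  3.16] g 0.1 q [-0.1   0.54 -0.09 -0.06 -1.    2.13]
```

View pics/g2.png

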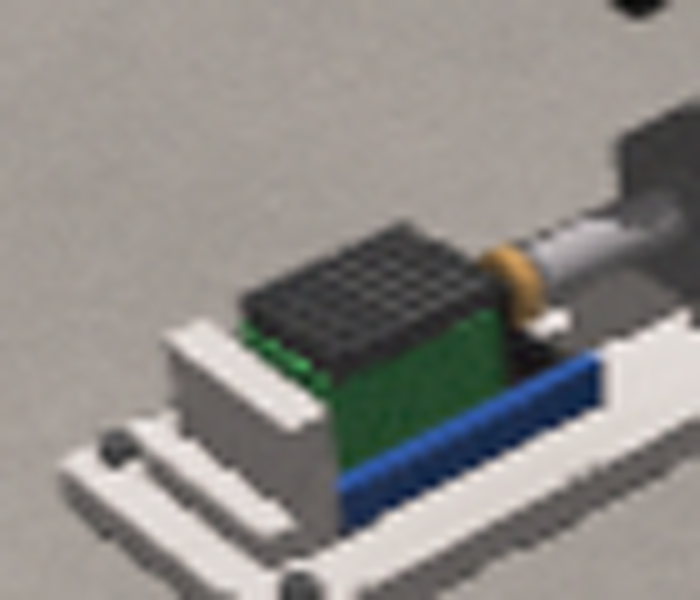

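```bash
python3 -c "
from h import *
for y in (124,128,132,136,140): print(y, ((proj('side',[566,y,67])-[225,190])*10).round(), ((proj('side',[610,y,67])-[225,190])*10).round())
for x in (557,588+31): print('stop top inner', ((proj('side',[x,139,58])-[225,190])*10).round(),'outer',((proj('side',[x,153,58])-[225,190])*10).round())
"
```

```text
124 [353. 339.] [260. 276.]
128 [342. 345.] [248. 282.]
132 [330. 350.] [236. 287.]
136 [318. 356.] [225. 293.]
140 [307. 362.] [213. 298.]
stop top inner [332. 401.] outer [290. 421.]
stop top inner [200. 310.] outer [159. 330.]
```

Module front is at about y=131 and the stop face at about 139, so roughly 8 mm (about 38°) remain before touch. The wrist would come near its range limit on this spoke, so I switch to the next one (about 215°).

Call:
arm_command:
  commands: [-0.008, 0, 0, 0, -0.006, 0, -0.015, 0, 0, 0, -0.02, 0, 0, 0, -0.02, 0, 0, 0, -0.005, 0]

```text
clock: 20.55
position: [579.1, -215.8, 156.7]
ee_rot: [0.977, 0.21, -0.021, -0.031]
contact_force: [0.3, 0.1, 0.8]
gripper_width: 0.3
```

```bash
python3 g.py 3; python3 - <<'E'
from h import *
P=pt(215,30); print(P); plan([*P,145],215)
E
```

```text
t 20.55 p [ 579.1 -215.8  156.7] alpha 276.5 r 85.2 yaw 294.2 Ft -0.27 Fr -0.08 Fz 0.76 torque -0.023
[587.8  99.6  42.7]
[ 504.03715154 -145.51724783]
t 20.7 p [ 577.4 -214.8  153.4] yaw -65.9 F [-0.85 -0.45  0.15] g -0.2 q [-0.12  0.47 -0.05 -0.05 -1.12  2.14]
[-0.0038, -0.0092, 0.0016, 7.91, -0.005, -0.0086, 0.0016, 7.91, -0.0062, -0.0078, 0.0016, 7.91, -0.0072, -0.0069, 0.0016, 7.91, -0.0081, -0.0059, 0.0016, 7.91]
[-0.0088, -0.0047, 0.0016, 7.91, -0.0094, -0.0034, 0.0016, 7.91, -0.0098, -0.0021, 0.0016, 7.91, -0.01, -0.0007, 0.0016, 7.91, -0.01, 0.0006, 0.0016, 7.91]
```

Call:
arm_command:
  commands: [-0.004, -0.009, 0, 7.9, -0.005, -0.009, 0, 7.9, -0.006, -0.008, 0, 7.9, -0.007, -0.007, 0, 7.9, -0.008, -0.006, 0, 7.9]

```text
clock: 21.2
position: [537.7, -178.5, 150.8]
ee_rot: [0.988, -0.147, -0.038, -0.023]
contact_force: [-0.1, 0.6, 0.0]
gripper_width: -0.4
```

Call:
arm_command:
  commands: [-0.009, -0.005, 0, 7.9, -0.009, -0.003, 0, 7.9, -0.01, -0.002, 0, 7.9, -0.01, -0.001, 0, 7.9, -0.01, 0, 0, 7.9]

```text
clock: 21.7
position: [497.9, -140.1, 149.1]
ee_rot: [0.873, -0.486, -0.05, -0.006]
contact_force: [0.5, -0.8, -0.3]
gripper_width: 0.4
```

```bash
python3 g.py 4; python3 - <<'E'
from h import *
im=arm.get_image("wrist"); cv2.imwrite(f"pics/w10.png",im[:,:,::-1])
P=pt(215,30); print(P); plan([*P,90],215,maxstep=20)
E
```

```text
t 21.7 p [ 497.9 -140.1  149.1] alpha 197.9 r 88.2 yaw 211.9 Ft -0.97 Fr -0.25 Fz -0.31 torque -0.086
[589.2  99.2  45.4]
red [498.6 -64.1 109.1] spoke 287.7
[ 504.03715154 -145.51724783]
t 21.9 p [ 498.9 -140.5  149.8] yaw -147.6 F [-0.82  0.33 -0.44] g -0.2 q [ 0.    0.33 -0.28 -0.07 -1.04  0.6 ]
[0.0031, -0.0009, 0.0147, -0.65, 0.0031, -0.0009, 0.0147, -0.65, 0.0031, -0.0009, 0.0147, -0.65, 0.0032, -0.0008, 0.0147, -0.65, 0.0, 0.0, 0.0, 0.0]
```

View pics/w10.png

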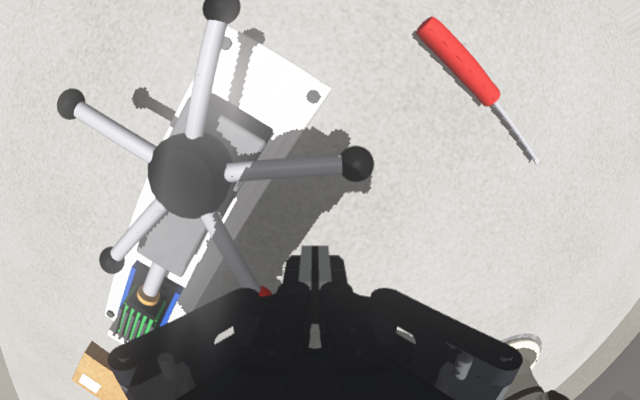

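The wrist view shows the spoke with its ball at (357,163) and the fingers at (315,270) on its clockwise side, clear of the red-ball spoke at (265,292). Descending.

Call:
arm_command:
  commands: [0.001, -0.001, 0.018, 0, 0.003, -0.001, 0.018, 0, 0.003, -0.001, 0.015, 0, 0.002, -0.001, 0.007, 0, 0, 0, 0, 0]

```text
clock: 22.4
position: [505.1, -144.4, 88.4]
ee_rot: [0.878, -0.477, -0.048, -0.007]
contact_force: [-0.3, 0.5, -0.3]
gripper_width: 0.3
```

```bash
python3 -c "
from h import *
gap(); print(R.from_quat(arm.read_state()['ee_rot']).as_matrix()[:,2].round(3))"
```

```text
t 22.4 p [ 505.1 -144.4   88.4] alpha 206.1 r 77.6 yaw 213.0 Ft 0.61 Fr 0.08 Fz -0.34 torque 0.047
[-0.077  0.058 -0.995]
```

Call:
arm_command:
  commands: [0.005, 0, 0, 0, 0.004, 0, 0, -2, 0.006, 0.001, 0, -4, 0.006, 0.001, 0, -4, 0.006, 0.001, 0, -4]

```text
clock: 22.9
position: [517.4, -165.7, 88.3]
ee_rot: [0.931, -0.361, -0.05, -0.015]
contact_force: [-4.3, 6.6, 3.6]
gripper_width: 0.0
```

```bash
python3 g.py 5
```

```text
t 22.9 p [ 517.4 -165.7   88.3] alpha 224.8 r 74.3 yaw 227.6 Ft 7.75 Fr -1.63 Fz 3.65 torque 0.575
[591.3 103.6  42.3]
red [492.9 -77.8 110.4] spoke 295.7
```

Call:
arm_command:
  commands: [0.006, 0.001, 0, -4, 0.006, 0.001, 0, -4, 0.006, 0.001, 0, -4, 0.006, 0.001, 0, -4, 0.006, 0.001, 0, -4]

```text
clock: 23.55
position: [529.7, -182.1, 88.7]
ee_rot: [0.98, -0.187, -0.059, -0.027]
contact_force: [-6.7, 4.7, 5.2]
gripper_width: 0.0
```

```bash
python3 g.py 6
```

```text
t 23.55 p [ 529.7 -182.1   88.7] alpha 240.2 r 75.2 yaw 248.2 Ft 8.12 Fr -0.74 Fz 5.24 torque 0.611
[589.6 106.5  44.3]
red [ 482.3 -103.2  111. ] spoke 311.0
```

View pics/g6.png

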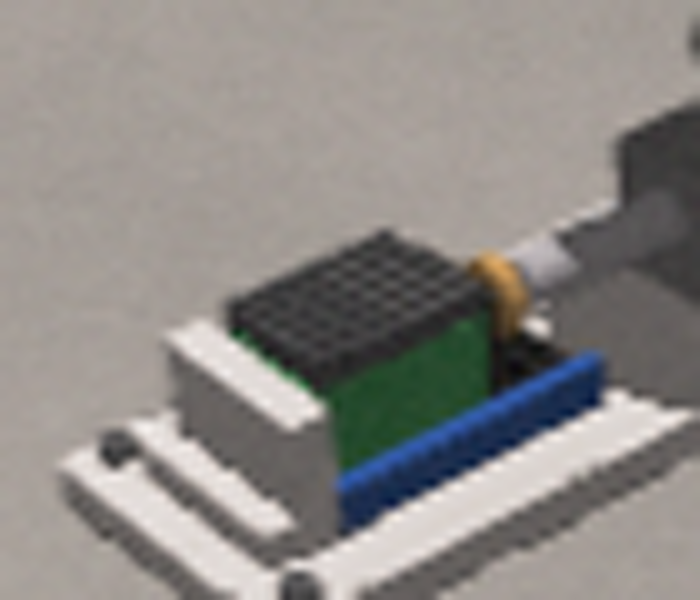

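Call:
arm_command:
  commands: [0.006, 0.0005, 0, -2, 0.006, 0.0005, 0, -2, 0.006, 0.0005, 0, -2, 0.006, 0.0005, 0, -2, 0.006, 0.0005, 0, -2]

```text
clock: 24.2
position: [541.0, -190.5, 89.2]
ee_rot: [0.992, -0.099, -0.076, -0.036]
contact_force: [-9.1, 3.7, 6.6]
gripper_width: 0.2
```

```bash
python3 g.py 7
```

```text
t 24.2 p [ 541.  -190.5   89.2] alpha 251.2 r 74.9 yaw 258.4 Ft 9.79 Fr -0.62 Fz 6.56 torque 0.733
[589.3  -3.6  41.5]
[587.  105.7  44. ]
red [ 481.  -127.2  111.5] spoke 324.4
```

View pics/g7.png

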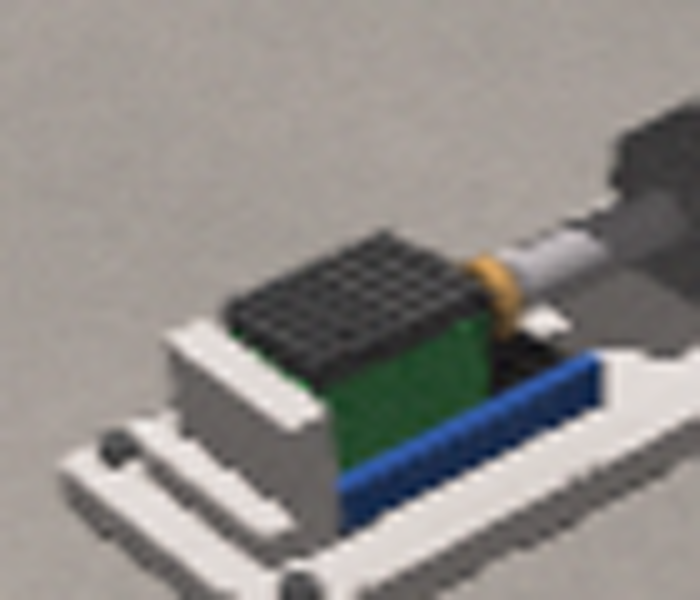

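The module hardly moved in this step although the wheel turned about 11–12°, and the torque rose from 0.61 to 0.73, so the module meets the stop. I'll measure the touch angle from subpixel image shifts.

```bash
cat > sh.py <<'E'
import cv2,numpy as np,sys
def L(n): return cv2.imread(f"pics/g{n}.png",0)
def shift(a,b,roi):
    x0,y0,x1,y1=roi; t=L(a)[y0:y1,x0:x1]; r=cv2.matchTemplate(L(b)[max(0,y0-50):y1+50,x0-60:x1+60],t,cv2.TM_CCOEFF_NORMED)
    _,v,_,p=cv2.minMaxLoc(r); return (p[0]-60,p[1]-min(50,y0)),round(v,3)
for a,b in [x.split('-') for x in sys.argv[1:]]:
    print(a,b,"module",shift(a,b,(270,215,500,400)),"collar",shift(a,b,(475,235,560,330)),"stop",shift(a,b,(80,310,320,540)))
E
python3 sh.py 1-2 2-3 2-4 4-5 5-6 6-7
```

```text
1 2 module ((-2, 1), 0.976) collar ((-7, 3), 0.947) stop ((0, 0), 0.992)
2 3 module ((0, 0), 0.997) collar ((-1, -1), 0.959) stop ((0, 0), 0.999)
2 4 module ((0, 0), 0.998) collar ((-1, -1), 0.952) stop ((0, 0), 0.999)
4 5 module ((-1, 1), 0.988) collar ((-8, 0), 0.915) stop ((0, 0), 0.996)
5 6 module ((-3, 1), 0.97) collar ((-9, 5), 0.797) stop ((0, 0), 0.99)
6 7 module ((-1, 1), 0.993) collar ((-6, -1), 0.854) stop ((0, 0), 0.999)
```

Call:
arm_command:
  commands: [0.005, 0.0005, 0, -1, 0.005, 0.0005, 0, -1, 0.005, 0.0005, 0, -1, 0.005, 0.0005, 0, -1, 0.005, 0.0005, 0, -1]

```text
clock: 24.85
position: [543.2, -192.6, 89.9]
ee_rot: [0.992, -0.054, -0.1, -0.045]
contact_force: [-9.7, 3.5, 6.5]
gripper_width: -0.0
```

```bash
python3 g.py 8;python3 sh.py 7-8
```

```text
t 24.85 p [ 543.2 -192.6   89.9] alpha 253.8 r 75.4 yaw 263.3 Ft 10.26 Fr -0.7 Fz 6.53 torque 0.773
[588.2 106.3  44.2]
red [ 478.8 -131.   110. ] spoke 326.5
7 8 module ((0, 0), 0.997) collar ((-2, 0), 0.954) stop ((0, 0), 1.0)
```

View pics/g8.png

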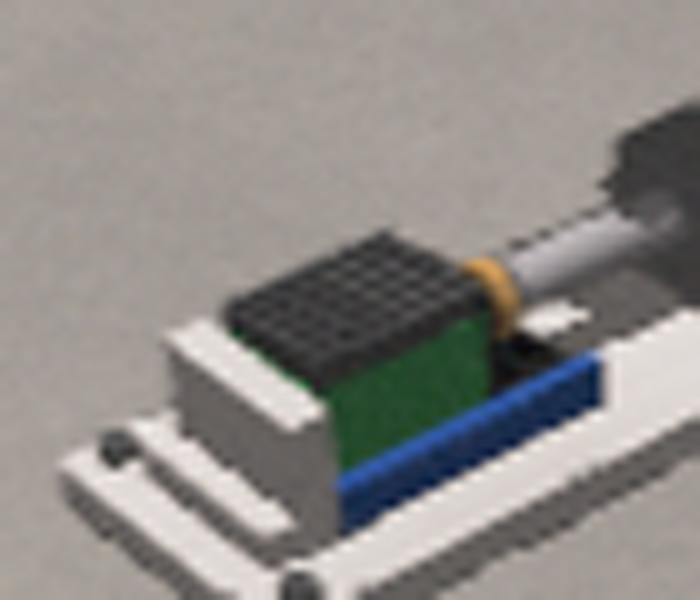

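Call:
arm_command:
  commands: [0.006, 0, 0, -0.5, 0.006, 0, 0, -0.5, 0.006, 0, 0, -0.5, 0.006, 0, 0, -0.5, 0.006, 0, 0, -0.5]

```text
clock: 25.5
position: [546.3, -194.2, 90.9]
ee_rot: [0.99, -0.031, -0.13, -0.052]
contact_force: [-11.8, 2.0, 8.5]
gripper_width: -0.4
```

```bash
python3 g.py 9;python3 sh.py 8-9
```

```text
t 25.5 p [ 546.3 -194.2   90.9] alpha 257.0 r 75.1 yaw 265.7 Ft 11.95 Fr 0.67 Fz 8.46 torque 0.897
[590.8 106.   44.4]
[588.9 103.5  20. ]
red [ 480.4 -135.5  108.8] spoke 329.0
8 9 module ((-1, 0), 0.95) collar ((-3, 1), 0.873) stop ((0, 0), 1.0)
```

Torque is now about 0.90 N m, 0.30 over the free value, which gives about 25 N. The angle since touch, 12–16°, gives 23–31 N. Both are well inside the window, so I stop and back off.

```bash
python3 - <<'E'
from h import *
s=arm.read_state(); M=R.from_quat(s['ee_rot']).as_matrix(); print(M.round(3))
p=s['position']; P=pt(254,50,r=78)
plan([*P,p[2]],n=4); 
E
```

```text
[[ 0.964 -0.075 -0.254]
 [-0.049 -0.993  0.111]
 [-0.26  -0.095 -0.961]]
t 25.65 p [ 546.7 -194.3   90.9] yaw -94.3 F [-10.85   1.54   7.29] g 0.2 q [-0.11  0.58 -0.04 -0.09 -1.22  1.66]
[-0.008, -0.001, 0.0023, 0.0, -0.008, -0.001, 0.0023, 0.0, -0.008, -0.001, 0.0023, 0.0, -0.008, -0.001, 0.0023, 0.0, 0.0, 0.0, 0.0, 0.0]
```

Call:
arm_command:
  commands: [-0.007, -0.001, 0.002, 0, -0.008, -0.001, 0.002, 0, -0.007, -0.001, 0.002, 0, -0.005, -0.002, -0.01, 0, -0.006, -0.002, -0.019, 0]

```text
clock: 26.15
position: [519.1, -188.8, 123.4]
ee_rot: [0.99, -0.031, -0.13, -0.052]
contact_force: [0.1, -0.3, 0.7]
gripper_width: -0.0
```

Call:
arm_command:
  commands: [-0.006, -0.002, -0.02, 0, -0.008, -0.003, -0.03, 0, -0.01, -0.004, -0.035, 0, -0.01, -0.004, -0.035, 0, -0.005, -0.002, -0.015, 0]

```text
clock: 26.65
position: [517.3, -187.2, 275.0]
ee_rot: [0.99, -0.03, -0.126, -0.051]
contact_force: [0.2, -0.7, -0.1]
gripper_width: 0.1
```

```bash
python3 g.py 10; python3 v.py 20; python3 sh.py 9-10
```

```text
t 26.65 p [ 517.3 -187.2  275. ] alpha 209.1 r 116.2 yaw 265.8 Ft -0.71 Fr 0.16 Fz -0.08 torque -0.082
[589.4 103.6  43.9]
red [ 480.5 -138.7  108.5] spoke 330.8
t 26.8 p [ 516.6 -186.6  272.2] alpha 208.7 r 116.5 yaw 265.8 Ft -0.23 Fr 0.15 Fz -0.36 torque -0.027
top module_center 0.66 [587.3 105.7  45.8]
top module_center 0.33 [620.8 366.1  -1.8]
side module_center 0.95 [590.1 107.6  44.2]
9 10 module ((0, 0), 0.948) collar ((-2, 2), 0.699) stop ((0, 0), 0.999)
```

View pics/s20.png

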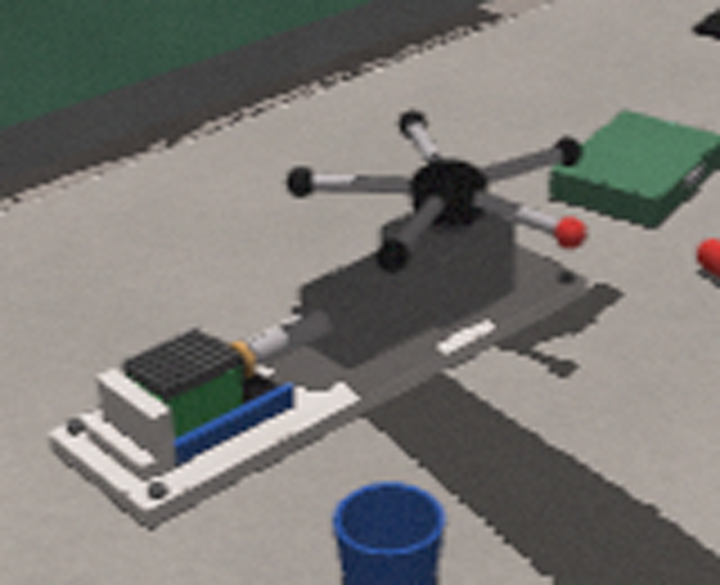

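View pics/t20.png

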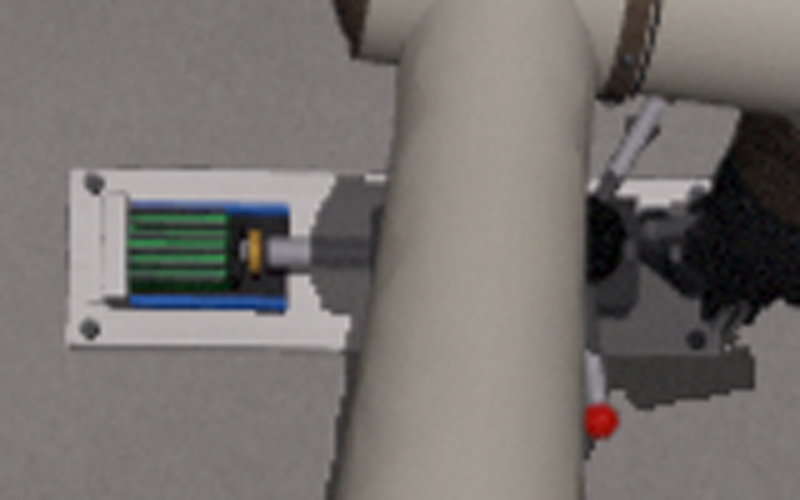

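View pics/w20.png

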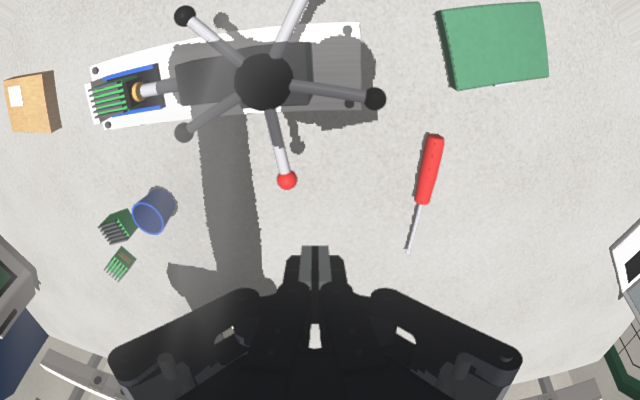

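The top view shows the module's end flush against the stop at (128,252), with the pad on its rear end, the robot clear, and carton, case, cup and driver in place. Handing in.

```bash
python3 -c "
from bench import arm
print(arm.job_done())"
```

```text
the job is handed in; nothing more can be done
None
```

The module is in the nest, clamped against the stop, and I've handed the job in. Clamping is about 25 N by torque; `job_done` gave no verdict.

**Placing:** I picked the module farthest from the base, at about (450, 290) and 535 mm away. I set it down lengthways, flat and centred in the channel about 10 mm from the stop, and released it. Three image estimates agreed on where it stood.

**Clamping:** I turned the star wheel counter-clockwise with the shut fingers, using two spokes, about 168° in all. The module met the stop at roughly α = 241–245° on the second spoke. I stopped at about 257°.

**Last checks:**
- **Torque:** it rose from 0.59 N m turning freely (scatter 0.51–0.65) to 0.90 N m. That gives about 25 N, or 21–31 N allowing for the scatter.
- **Angle since touch:** 12–16°, which gives 23–31 N.
- **Finger load:** the highest I read on the wheel was about 15 N.
- **Final pictures:** the module's end is flush with the stop, the wheel stayed where I left it, the bystanders look unmoved and the robot is clear.

**What was less certain:**
- My image-matching script for module movement was too coarse to give the touch angle. I judged it from the pictures and the torque instead.
- The tool gradually leaned to about 16° during the last pushes. Backing off was still free of contact.

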